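# Stack the tins of type in the crate, heaviest at the bottom

### The job

The three small tins on the print table look alike but hold different amounts of metal type, so only lifting them tells their weights. Stack all three, lids up and squarely on one another, in the free middle bay of the carrying crate, packing the heaviest first at the bottom and the lightest on top. Set them down rather than dropping them, and leave everything else where it is.

Things in the scene. Friction and masses are not known exactly. Their poses are not given: they have to be found in the camera images.
- tin_a: One of three tins that look alike: closed upright cylinder of bare tinplate, 66 mm diameter (68 over the lid skirt), 50 mm high, flat lid, blank paper band. Stands a 60 N squeeze. Mass unknown, 0.12 to 0.9 kg; the three differ by at least 0.15 kg, not visibly, and any place may hold any of them. Origin: centre of its underside, z up; yaw means nothing.
- tin_b: One of three tins that look alike: closed upright cylinder of bare tinplate, 66 mm diameter (68 over the lid skirt), 50 mm high, flat lid, blank paper band. Stands a 60 N squeeze. Mass unknown, 0.12 to 0.9 kg; the three differ by at least 0.15 kg, not visibly, and any place may hold any of them. Origin: centre of its underside, z up; yaw means nothing.
- tin_c: One of three tins that look alike: closed upright cylinder of bare tinplate, 66 mm diameter (68 over the lid skirt), 50 mm high, flat lid, blank paper band. Stands a 60 N squeeze. Mass unknown, 0.12 to 0.9 kg; the three differ by at least 0.15 kg, not visibly, and any place may hold any of them. Origin: centre of its underside, z up; yaw means nothing.
- crate: Open plywood crate, fixed: 152 mm in its x, 244 in its y, walls 8 thick, 60 high, floor 8 thick. Dividers 6 thick, 45 high make three bays, each 136 mm long in x: a free middle bay 92 wide (y -46 to +46), a +y bay with two jars, a -y bay with two printing blocks on edge, tops 60 mm above the table. Origin: centre of its underside, axes along its sides; yaw varies.
- crate_bay (a point): Centre of the floor of the crate's free middle bay, 8 mm above the table, axes as the crate's.
- jar_1: Bystander, loose: lidded glass jar, 50 mm diameter, 74 mm high, standing in the crate's +y bay. Origin at the centre of its underside.
- jar_2: Bystander, loose: the same kind of jar as jar_1, next to it in the +y bay.
- brush_pot: Bystander, loose, among the tins: white ceramic pot of 70 mm diameter, 85 mm high, with five brushes standing in it, tops up to 200 mm above the table and within 36 mm of its axis. Origin at the centre of its underside, z up.
- wash_bottle: Bystander, loose, among the tins: white plastic bottle with a grey cap, 58 mm diameter, 118 mm high. Origin at the centre of its underside, z up.
- tape_roll: Bystander, loose, among the tins: roll of paper tape lying flat, 68 mm diameter, 39 mm hole, 25 mm high. Origin at the centre of its underside.
- lino_block: Bystander, loose, near the robot: flat wooden printing block, 75 mm along x, 100 mm along y, 19 mm high. Origin at the centre of its underside.
Mind the look-alikes: they are no part of the job. What is shaped like the tin_a but pink is not meant. What is shaped like the tin_b but orange is not meant.

How it is judged:
On the way, in this order (a step that is already met when the one before it is completed fails the run):
1. the heaviest tin stands upright and released on the floor of the crate's middle bay (seen by its weight on the crate) (((x of tin_a in the frame of crate_bay between -0.037 and 0.037 m and y of tin_a in the frame of crate_bay between -0.015 and 0.015 m and angle between tin_a's own z axis and vertical below 0.08 rad and linear speed of tin_a below 0.02 m/s and contact force between the fingers and tin_a below 0.1 N and z of tin_a in the frame of crate_bay between -0.004 and 0.004 m and contact force between tin_a and crate above 7.05 N) or (x of tin_b in the frame of crate_bay between -0.037 and 0.037 m and y of tin_b in the frame of crate_bay between -0.015 and 0.015 m and angle between tin_b's own z axis and vertical below 0.08 rad and linear speed of tin_b below 0.02 m/s and contact force between the fingers and tin_b below 0.1 N and z of tin_b in the frame of crate_bay between -0.004 and 0.004 m and contact force between tin_b and crate above 7.05 N) or (x of tin_c in the frame of crate_bay between -0.037 and 0.037 m and y of tin_c in the frame of crate_bay between -0.015 and 0.015 m and angle between tin_c's own z axis and vertical below 0.08 rad and linear speed of tin_c below 0.02 m/s and contact force between the fingers and tin_c below 0.1 N and z of tin_c in the frame of crate_bay between -0.004 and 0.004 m and contact force between tin_c and crate above 7.05 N))), for 0.2 s.
2. the middle-weight tin stands upright and released on top of it (seen by its weight on the tin below) (contact force between any of tin_a, tin_b, tin_c and crate above 10 N and ((x of tin_a in the frame of crate_bay between -0.037 and 0.037 m and y of tin_a in the frame of crate_bay between -0.015 and 0.015 m and angle between each of tin_a, tin_b's own z axis and vertical below 0.08 rad and linear speed of each of tin_a, tin_b below 0.02 m/s and contact force between the fingers and tin_a below 0.1 N and x of tin_b in the frame of crate_bay between -0.037 and 0.037 m and y of tin_b in the frame of crate_bay between -0.015 and 0.015 m and contact force between the fingers and tin_b below 0.1 N and horizontal distance between tin_a and tin_b below 0.015 m and contact force between tin_a and tin_b between 3.3 and 5 N) or (x of tin_a in the frame of crate_bay between -0.037 and 0.037 m and y of tin_a in the frame of crate_bay between -0.015 and 0.015 m and angle between each of tin_a, tin_c's own z axis and vertical below 0.08 rad and linear speed of each of tin_a, tin_c below 0.02 m/s and contact force between the fingers and tin_a below 0.1 N and x of tin_c in the frame of crate_bay between -0.037 and 0.037 m and y of tin_c in the frame of crate_bay between -0.015 and 0.015 m and contact force between the fingers and tin_c below 0.1 N and horizontal distance between tin_a and tin_c below 0.015 m and contact force between tin_a and tin_c between 3.3 and 5 N) or (x of tin_b in the frame of crate_bay between -0.037 and 0.037 m and y of tin_b in the frame of crate_bay between -0.015 and 0.015 m and angle between each of tin_b, tin_c's own z axis and vertical below 0.08 rad and linear speed of each of tin_b, tin_c below 0.02 m/s and contact force between the fingers and tin_b below 0.1 N and x of tin_c in the frame of crate_bay between -0.037 and 0.037 m and y of tin_c in the frame of crate_bay between -0.015 and 0.015 m and contact force between the fingers and tin_c below 0.1 N and horizontal distance between tin_b and tin_c below 0.015 m and contact force between tin_b and tin_c between 3.3 and 5 N))), for 0.2 s.
At the end, for the whole second after the job is handed in: All three tins stand in one stack in the middle bay, heaviest on its floor, lightest on top (judged by the weight each tin bears: under 2.9 N on the middle one, 4.8 to 7.6 N on the bottom one); centres within 15 mm of one another, upright within 0.08 rad, at rest, released (x of tin_a in the frame of crate_bay between -0.037 and 0.037 m and y of tin_a in the frame of crate_bay between -0.015 and 0.015 m and angle between each of tin_a, tin_b, tin_c's own z axis and vertical below 0.08 rad and linear speed of each of tin_a, tin_b, tin_c below 0.02 m/s and contact force between the fingers and tin_a below 0.1 N and x of tin_b in the frame of crate_bay between -0.037 and 0.037 m and y of tin_b in the frame of crate_bay between -0.015 and 0.015 m and contact force between the fingers and tin_b below 0.1 N and x of tin_c in the frame of crate_bay between -0.037 and 0.037 m and y of tin_c in the frame of crate_bay between -0.015 and 0.015 m and contact force between the fingers and tin_c below 0.1 N and horizontal distance between tin_a and tin_b below 0.015 m and horizontal distance between each of tin_a, tin_b and tin_c below 0.015 m and (contact force between tin_a and tin_b below 2.9 N or contact force between tin_a and tin_b between 4.8 and 7.6 N) and (contact force between tin_a and tin_c below 2.9 N or contact force between tin_a and tin_c between 4.8 and 7.6 N) and (contact force between tin_b and tin_c below 2.9 N or contact force between tin_b and tin_c between 4.8 and 7.6 N) and (z of tin_a in the frame of crate_bay between -0.004 and 0.004 m or z of tin_b in the frame of crate_bay between -0.004 and 0.004 m or z of tin_c in the frame of crate_bay between -0.004 and 0.004 m)); the robot touches nothing.
It fails at once if a bystander (a jar, the brush pot, the wash bottle, the tape roll or the lino block) is moved by more than 20 mm (distance of any of jar_1, jar_2, brush_pot, wash_bottle, tape_roll, lino_block from where it was at the start of the episode above 0.02 m).
It fails at once if a tin is dropped: it falls free of the fingers faster than 0.5 m/s (a drop of about 13 mm) ((linear speed of tin_a above 0.5 m/s and contact force between the fingers and tin_a below 0.1 N) or (linear speed of tin_b above 0.5 m/s and contact force between the fingers and tin_b below 0.1 N) or (linear speed of tin_c above 0.5 m/s and contact force between the fingers and tin_c below 0.1 N)).
It also fails if it takes over 72 s, if anything falls off the work surface, if the arm or the gripper's body presses on something with over 40 N, if the wrist force passes 120 N, or if a joint passes its speed limit or range.

### The arm

A 7-joint arm with a two-finger parallel gripper is mounted at the origin on the work surface. World frame = base frame: x ahead of the robot, y to its left, z up, the work surface at z = 0. Lengths are in m, angles in rad, forces in N, time in s.
With the tool pointing down it reaches from about 0.425 to 0.875 m from the base axis. Payload 4.7 kg.
Tool frame: the origin (TCP) lies midway between the tips of the shut fingers; the grasp point (between the pads) lies r.hold_point_z behind it (r.hold_point_z is the distance from the TCP to the grasp point, in m); z points along the fingers, y is the direction in which the jaws open and shut (so a half turn about z gives the same grasp; the last joint's range is limited). The gripper opens to 85 mm and grips with 20 to 120 N. Pads are 22 mm wide; open, the fingers measure 114 mm over their backs; the gripper's body (76 mm by 85 mm) begins 54 mm behind the grasp point. The pads swing forward as they close: fully open they stand 13 mm farther back than shut.
Start: joints at [-1.105, 0.321, -0.07, 1.45, 0.023, 1.371, -0.057], TCP at [0.284, 0.585, 0.231] pointing down, gripper open.
Joint ranges: [-2.86, 2.86], [-0.3, 2.09], [-1.38, 1.24], [0.06, 2.45], [-1.56, 4.7], [0.09, 2.05], [-2.69, 2.69]. Speed limits (rad/s): [2.57, 2.57, 3.14, 3.14, 3.14, 3.14, 3.14].

### API

Orientations are given as a unit quaternion [w, x, y, z].
In Python, from workcell import r gives the robot as it stands. The module is installed in compiled form; this text tells all that it offers.
- The arm moves only by the tool play_rows, never from a script. Its argument "plan" is a list of rows, each a list of 2 entries, a list of its own where there are three numbers: the shift along the tool's x, y, z in mm, then the turn, a rotation vector about the tool's x, y, z in degrees. In form: [[[dx, dy, dz], [ax, ay, az]], ...]. A call has 1 to 5 rows; each row shifts and turns the pose as measured when the row begins, along the tool's axes as they then stand; what a row does not reach is not made up. A row lasts 1/10 s, in which the tool goes at most 50 mm and 8.59 degrees, less where a joint would pass 70% of its speed; a pose out of reach is approached as far as the arm can. A call with a gripper value outside its range is refused whole. "gripper" is the opening, from 0 (shut) to 1 (fully open), set as the call begins (left out, the last holds). The fingers move at their own pace and stop on an object; the grip force is fixed at half the most. Time passes only in rows, so rows that do not move let the fingers close. It gives the time, the measured TCP pose, the force and the opening at its end, in the units of the state.
- r.sense(): the state, without advancing time (a new reading comes with each control period).
- r.capture(name): name is "scene" or "top" or "wrist"; returns a dict with "frame" (400x640x3 uint8, red, green, blue), "fx", "fy", "cx", "cy" (pixels), "position" and "rotation" of the camera in the world. Camera axes: x right, y down, z forward; pixel columns grow to the right and rows downward; lengths in m; the calibration is good to about 2 mm. A picture is of the moment at which its call begins. There is no depth.
- r.close_job(): hands the job in, once; it reports no verdict.
Trained networks look in the newest picture that a camera, given by its name, has taken for a name from the list of things; names that differ only in an ending like _2 or _b are one class to them, and where a whole thing is asked for, a point or a joint stands for the part that bears it (a point fixed in the world has none). Each returns a list of dicts, best first, with "score" (0 to 1); they miss things now and then, are a little off and sometimes report something else, mostly with a low value. They report only what shows in the picture. A call takes as long as a camera call. They do not tell look-alikes from the thing itself.
- r.search_frame(name, camera): "xyz" ([x, y, z] in m, in world coordinates, good to about 4 mm: the middle of the surface that is visible of it).
- r.masks_of(name, camera): "pixels" (400x640 bool, what is visible of it).
- r.landmark_of(name, camera): "xyz" ([x, y, z] in m, in world coordinates, good to about 4 mm: a listed point, or the origin of a listed thing).
The state is a dict: "time": time; "joints": joint angles; "qvel": joint speeds; "effort": joint torques, N m; "tool_pos": TCP position; "eef_rot": TCP orientation; "contact_force": force on the tool from outside, world axes, zero at the start; "ft_torque": the same for the moment, N m; "opening": opening from 0.0 (shut) to 1.0 (fully open).
Only numpy, scipy, OpenCV 4.12 (cv2) and the standard library are available. Lean on these libraries where they do the work, as an engineer would, in place of code of your own. Each camera call takes 0.05 s, during which the arm holds its last target.

## Working session

There is one attempt and no reset: what is moved stays moved. The work goes in short steps, Python scripts to look and compute and a tool call to move; the robot and the scene stay as the last step left them, time stands still between calls to the robot, and variables do not carry over. Pictures are saved under pics/ and viewed, and the job is handed in when it is done.

Besides the shell and the picture viewer there is one more tool, called after ">>>" in YAML: its name, and indented under it one key for each argument. play_rows: Moves the arm, as the interface text tells. Its arguments: {"type":"object","properties":{"plan":{"type":"array","items":{"type":"array"}},"gripper":{"type":"number"}},"required":["plan"]}

```bash
mkdir -p pics
python3 - <<'E'
from workcell import r
import cv2
print(r.sense(), r.hold_point_z)
for c in ["scene","top","wrist"]:
    d=r.capture(c); cv2.imwrite(f"pics/{c}0.png",d["frame"][:,:,::-1]); print(c,d["fx"],d["cx"],d["cy"],d["position"],d["rotation"])
for n in ["tin_a","crate","crate_bay","jar_1","brush_pot","wash_bottle","tape_roll","lino_block"]:
    for c in ["scene","top"]:
        for o in r.landmark_of(n,c): print(n,c,[round(float(v),3) for v in o["xyz"]],round(o["score"],2))
E
```

```text
{'time': 0.0, 'joints': array([-1.10486059,  0.32180718, -0.07006442,  1.45171599,  0.02258417,
        1.37079228, -0.05691418]), 'qvel': array([ 0.00118924,  0.00125007, -0.00050639,  0.00154197, -0.00163405,
       -0.00044985,  0.00044389]), 'effort': array([ 1.25243737e-04, -4.93578422e+01, -3.82028539e-01, -3.14339018e+01,
        1.29265912e-02,  1.12341216e-02, -2.48663213e-06]), 'tool_pos': array([0.2836103 , 0.58424643, 0.23021303]), 'eef_rot': array([-1.72006488e-04,  2.24003400e-01,  9.74587882e-01, -9.52769064e-04]), 'contact_force': array([-0.09465959,  0.2337183 , -0.54525217]), 'ft_torque': array([ 0.05172328, -0.02151511,  0.00914888]), 'opening': 1.0003288305953377} 0.0187
scene 398.2422101961598 321.9073666289208 197.68506177507382 [0.77322274 0.50893575 0.88175068] [-0.08138821  0.25341415  0.91585975 -0.30059633]
top 495.0910560305081 314.3591312848844 193.83868524818553 [3.03473694e-01 6.43450654e-04 1.22954675e+00] [-0.03671183  0.70784413 -0.7035253   0.05158566]
wrist 288.63688347346095 320.33745227059956 196.3548373870753 [0.20894495 0.62054424 0.37264959] [
[... 359 characters left out ...]
tin_a top [0.565, -0.244, -0.001] 0.62
crate scene [0.593, 0.128, -0.001] 0.69
crate top [0.589, 0.128, -0.001] 0.96
crate_bay scene [0.593, 0.126, 0.011] 0.77
crate_bay top [0.587, 0.128, 0.005] 0.96
jar_1 scene [0.535, 0.194, 0.004] 0.87
jar_1 scene [0.606, 0.216, 0.004] 0.63
jar_1 top [0.602, 0.222, 0.004] 0.85
jar_1 top [0.536, 0.196, 0.006] 0.68
brush_pot scene [0.568, -0.241, 0.005] 0.83
brush_pot top [0.566, -0.242, 0.0] 0.63
wash_bottle scene [0.445, -0.265, -0.0] 0.74
wash_bottle top [0.446, -0.266, -0.003] 0.56
tape_roll scene [0.574, -0.388, -0.001] 0.58
tape_roll top [0.577, -0.39, 0.003] 0.72
lino_block scene [0.361, 0.009, -0.001] 0.86
lino_block top [0.364, 0.012, -0.003] 0.97
```

View pics/scene0.png

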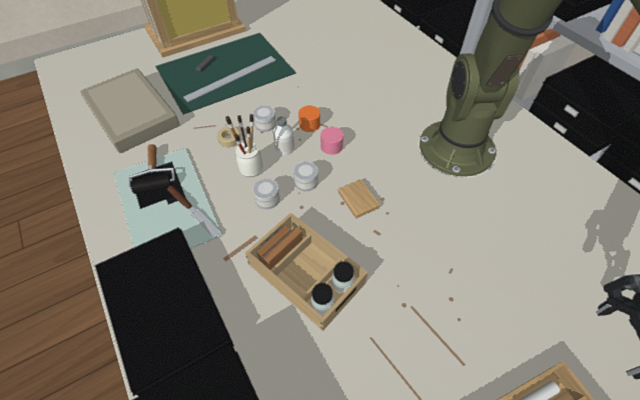

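View pics/top0.png

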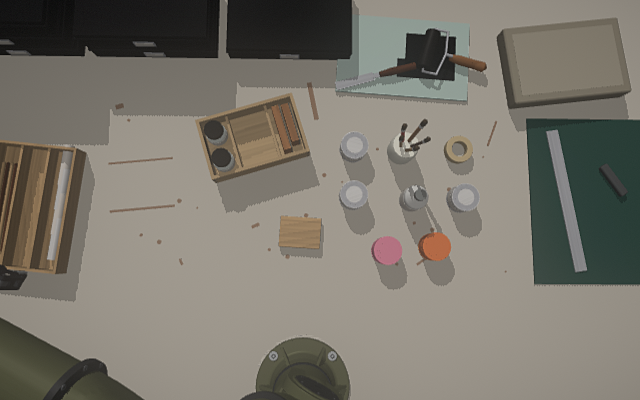

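The scene and top pictures show three plain silver tins. In the top view they are at about (354,146), (354,195) and (463,198). The pink (388,250) and orange (435,247) cylinders are the look-alikes, so they stay put. Next I confirm this in an enlarged crop and refine the poses.

```bash
cat > h.py <<'E'
from workcell import r
import cv2, numpy as np
from scipy.spatial.transform import Rotation as R
def rot(q):
    q=np.asarray(q,float)
    return q if q.shape==(3,3) else R.from_quat(q,scalar_first=True).as_matrix()
def ray(d,uv,z):
    M=rot(d["rotation"]);v=M@np.array([(uv[0]-d["cx"])/d["fx"],(uv[1]-d["cy"])/d["fy"],1]);p=np.array(d["position"])
    return (p+v*(z-p[2])/v[2])[:2]
def proj(d,P):
    M=rot(d["rotation"]);v=M.T@(np.array(P)-np.array(d["position"]));return np.array([d["fx"]*v[0]/v[2]+d["cx"],d["fy"]*v[1]/v[2]+d["cy"]])
E
python3 - <<'E'
from h import *
for c in ["scene","top"]:
    d=r.capture(c); f=d["frame"]
    for o in r.search_frame("tin_a",c): print(c,"vis",np.round(o["xyz"],3),round(o["score"],2))
    for o in r.masks_of("tin_a",c):
        m=o["pixels"].astype(np.uint8); ys,xs=np.nonzero(m); print(c,"mask",xs.mean().round(1),ys.mean().round(1),m.sum(),round(o["score"],2))
    o=r.masks_of("crate",c)
    for oo in o[:2]:
        m=oo["pixels"].astype(np.uint8); cs,_=cv2.findContours(m,0,2); k=max(cs,key=cv2.contourArea); hull=cv2.convexHull(k)
        print(c,"crate",round(oo["score"],2),m.sum())
        if c=="top":
            # project hull to z=.06 -> min area rect
            pts=np.array([ray(d,p[0],0.06) for p in hull]); print(cv2.minAreaRect((pts*1000).astype(np.float32)))
    a=f[80:260,190:500] if c=="top" else f[90:340,200:390]
    k=min(800/a.shape[1],600/a.shape[0])
    im=cv2.resize(a,None,fx=k,fy=k,interpolation=cv2.INTER_CUBIC)
    # overlay predictions
    for P in [(0.452,-0.12),(0.575,-0.123),(0.447,-0.39)]:
        t=np.linspace(0,6.28,40); off=(190,80) if c=="top" else (200,90)
        q=np.array([proj(d,[P[0]+.034*np.cos(s),P[1]+.034*np.sin(s),0.05]) for s in t]); q=((q-off+.5)*k).astype(np.int32)
        cv2.polylines(im,[q],True,(255,0,0),1)
    cv2.imwrite(f"pics/{c}1.png",im[:,:,::-1])
E
```

```text
scene vis [ 0.328 -0.185  0.047] 0.92
scene vis [ 0.338 -0.301  0.05 ] 0.91
scene vis [ 0.461 -0.107  0.048] 0.73
scene vis [ 0.454 -0.37   0.049] 0.63
scene vis [ 0.579 -0.108  0.05 ] 0.59
scene vis [ 0.568 -0.226  0.088] 0.33
scene mask 308.4 118.0 523 0.95
scene mask 264.2 117.6 519 0.81
scene mask 305.1 175.1 580 0.76
scene mask 331.1 140.1 566 0.62
scene mask 265.6 193.2 650 0.58
scene crate 0.82 6520
top vis [ 0.319 -0.194  0.053] 0.97
top vis [ 0.569 -0.126  0.044] 0.78
top vis [ 0.455 -0.121  0.048] 0.7
top vis [ 0.332 -0.311  0.05 ] 0.69
top vis [ 0.451 -0.38   0.049] 0.66
top mask 353.9 146.4 668 0.84
top mask 434.2 245.5 770 0.77
top mask 462.6 197.4 786 0.7
top mask 386.3 249.8 718 0.64
top mask 353.1 194.5 690 0.56
top crate 0.87 5656
((587.8955078125, 125.80145263671875), (163.76144409179688, 243.23623657226562), 17.354145050048828)
```

View pics/top1.png

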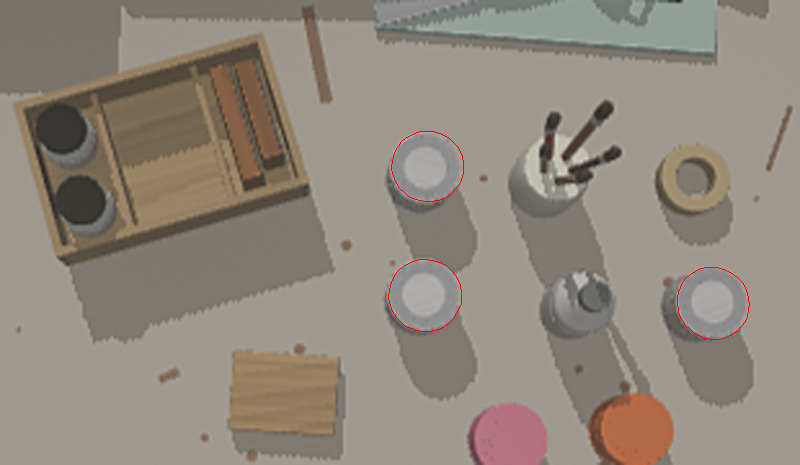

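View pics/scene1.png

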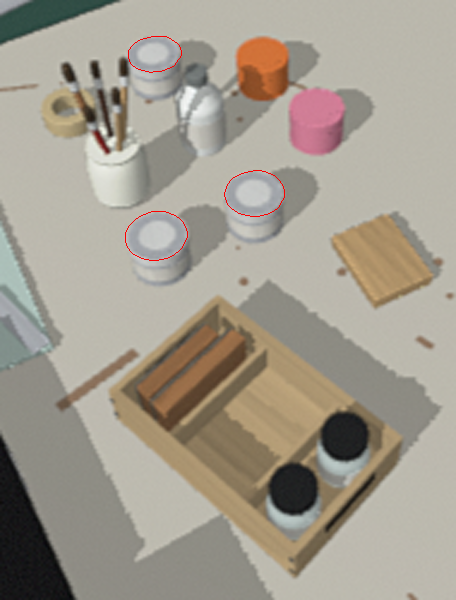

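The enlarged crops confirm it: the three red circles fall on the three bare-metal tins with paper bands, at (0.452,-0.120), (0.575,-0.123) and (0.447,-0.390). The look-alikes are the pink and orange cylinders. Next I fit the crate pose with an overlay.

```bash
cat >> h.py <<'E'
def togo(P,yaw=None):
    s=r.sense(); M=rot(s["eef_rot"]); p=np.array(s["tool_pos"])
    print("t",round(s["time"],2),"tcp",np.round(p*1000,1),"xyaw",round(np.degrees(np.arctan2(M[1,0],M[0,0])),1),"F",np.round(s["contact_force"],2),"op",round(s["opening"],3),"tilt",np.round(M[:,2],3))
    if P is not None:
        print("tool shift mm",np.round(M.T@(np.array(P)-p)*1000,1))
        if yaw is not None:
            T=np.array([[np.cos(yaw),np.sin(yaw),0],[np.sin(yaw),-np.cos(yaw),0],[0,0,-1]])
            print("turn deg",np.round(np.degrees(R.from_matrix(M.T@T).as_rotvec()),2))
            print("shift after turn",np.round(T.T@(np.array(P)-p)*1000,1))
def crate_pts(c,yaw):
    Rz=np.array([[np.cos(yaw),-np.sin(yaw)],[np.sin(yaw),np.cos(yaw)]])
    f=lambda x,y,z:np.array([*(Rz@[x,y]+c),z])
    L=[]
    L.append([f(x,y,.06) for x,y in [(-.076,-.122),(.076,-.122),(.076,.122),(-.076,.122)]])
    L.append([f(x,y,.045) for x,y in [(-.068,-.046),(.068,-.046),(.068,.046),(-.068,.046)]])
    L.append([f(x,y,.008) for x,y in [(-.068,-.046),(.068,-.046),(.068,.046),(-.068,.046)]])
    return L
E
python3 - <<'E'
from h import *
from scipy.optimize import least_squares
d=r.capture("top");k=800/310
img=np.array([(15,103),(262,36),(308,187),(68,262)])/k+[190,80]-.5
for q in img: print(ray(d,q,0.06))
obj=[(.076,.122),(.076,-.122),(-.076,-.122),(-.076,.122)]
def f(v):
    L=crate_pts(v[:2],v[2])[0]; o=[L[2],L[1],L[0],L[3]]
    return np.concatenate([proj(d,a)-b for a,b in zip(o,img)])
s=least_squares(f,[.589,.128,.28]);print(s.x,np.degrees(s.x[2]),s.fun.round(1))
for c,off,sz in [("top",(190,80),(310,180)),("scene",(240,200),(140,130))]:
    d=r.capture(c);a=d["frame"][off[1]:off[1]+sz[1],off[0]:off[0]+sz[0]];k=min(800/sz[0],600/sz[1])
    im=cv2.resize(a,None,fx=k,fy=k,interpolation=cv2.INTER_CUBIC)
    for L,col in zip(crate_pts(s.x[:2],s.x[2]),[(255,0,0),(0,255,0),(0,0,255)]):
        q=np.array([proj(d,p) for p in L]);cv2.polylines(im,[((q-off+.5)*k).astype(np.int32)],True,col,1)
    cv2.imwrite(f"pics/{c}2.png",im[:,:,::-1])
togo([.452,-.12,.2],np.pi/2+s.x[2])
E
```

```text
[0.62943691 0.26469939]
[0.69702657 0.03449571]
[ 0.55193703 -0.00991162]
[0.47944819 0.21088224]
[0.58950512 0.1249393  0.30778007] 17.634499008544687 [ 0.1  1.8  1.2 -0.7  1.8 -0.8 -3.1 -0.3]
t 1.5 tcp [283.8 584.8 231.4] xyaw 154.1 F [-1.03 -0.11 -0.19] op 1.0 tilt [ 0.  0. -1.]
tool shift mm [-459.  -560.6   31.4]
turn deg [1.000e-02 0.000e+00 4.648e+01]
shift after turn [-722.6  -53.2   31.4]
```

View pics/top2.png

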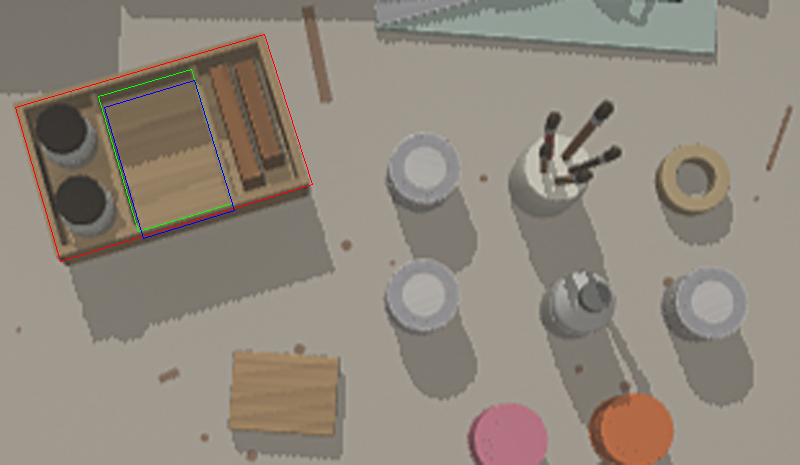

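View pics/scene2.png

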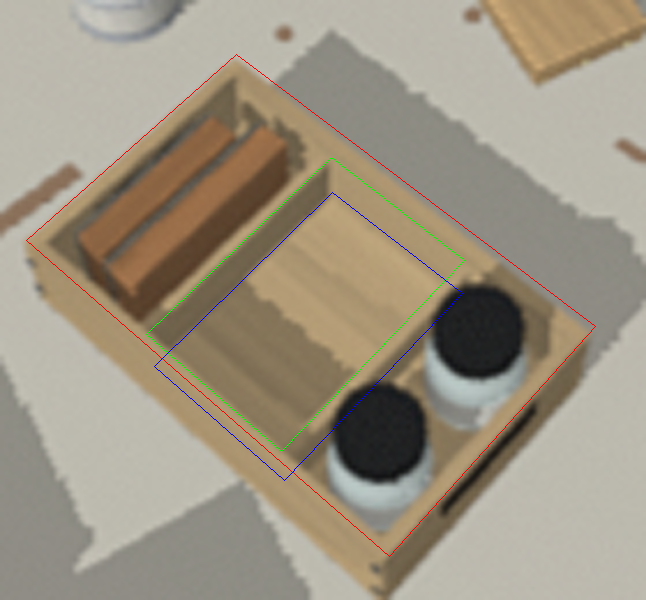

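The fit puts the bay centre at about (0.590, 0.126) with a yaw of about 17.3°, and both views agree. Now I start moving: turn the jaws onto the crate's x axis while heading for the nearest tin.

>>> play_rows:
  plan:
    - [[-30,-36,0],[0,0,8]]
    - [[-30,-36,0],[0,0,8]]
    - [[-34,-30,0],[0,0,8]]
    - [[-40,-28,0],[0,0,8]]
    - [[-40,-20,0],[0,0,8]]
  gripper: 1.0

```text
time: 2.0
tool_pos: [0.31, 0.353, 0.2281]
eef_rot: [-0.002, 0.551, 0.835, -0.0]
contact_force: [1.4, -0.4, 1.3]
opening: 0.997
```

```bash
python3 -c "
from h import *
togo([.452,-.12,.15],np.radians(107.3))"
```

```text
t 2.0 tcp [310.  353.  228.1] xyaw 113.2 F [ 1.41 -0.39  1.31] op 0.997 tilt [-0.003  0.001 -1.   ]
tool shift mm [-490.9  -55.6   77. ]
turn deg [-0.14 -0.14  5.89]
shift after turn [-493.8   -5.1   78.1]
```

>>> play_rows:
  plan:
    - [[-44,16,0],[0,0,5.9]]
    - [[-48,14,0],[0,0,0]]
    - [[-48,14,0],[0,0,0]]
    - [[-48,14,0],[0,0,0]]
    - [[-48,14,0],[0,0,0]]

```text
time: 2.5
tool_pos: [0.4501, 0.1482, 0.2292]
eef_rot: [-0.002, 0.593, 0.805, 0.003]
contact_force: [0.0, 1.0, -0.1]
opening: 1.002
```

>>> play_rows:
  plan:
    - [[-48,0,0],[0,0,0]]
    - [[-48,-5,0],[0,0,0]]
    - [[-48,-10,0],[0,0,0]]
    - [[-48,-10,0],[0,0,0]]
    - [[-20,-10,0],[0,0,0]]

```text
time: 3.0
tool_pos: [0.4823, -0.0754, 0.2295]
eef_rot: [0.001, 0.596, 0.803, 0.005]
contact_force: [-0.8, 0.5, 0.1]
opening: 1.0
```

```bash
python3 -c "
from h import *
togo([.452,-.12,.13],np.radians(107.3))"
```

```text
t 3.0 tcp [482.3 -75.4 229.5] xyaw 106.9 F [-0.79  0.54  0.08] op 1.0 tilt [ 0.007  0.007 -1.   ]
tool shift mm [-34.3 -42.9  99. ]
turn deg [ 0.51 -0.24 -0.43]
shift after turn [-33.6 -42.2  99.5]
```

>>> play_rows:
  plan:
    - [[-34,-33,10],[0.5,-0.2,-0.4]]
    - [[-5,-10,45],[0,0,0]]
    - [[0,0,40],[0,0,0]]
    - [[0,0,5],[0,0,0]]

```text
time: 3.4
tool_pos: [0.4546, -0.1307, 0.1306]
eef_rot: [0.004, 0.597, 0.802, 0.003]
contact_force: [-0.6, 0.5, -0.2]
opening: 0.997
```

Run:
```python
from h import *
togo([.452,-.12,.006],np.radians(107.3))
d=r.capture("wrist");cv2.imwrite("pics/w3.png",d["frame"][:,:,::-1])
o=[x for x in r.landmark_of("tin_a","wrist")]
for x in o: print(np.round(x["xyz"],4),x["score"])
```

```text
t 3.4 tcp [ 454.6 -130.7  130.6] xyaw 106.7 F [-0.63  0.48 -0.19] op 0.997 tilt [ 0.009  0.001 -1.   ]
tool shift mm [ 11.2  -0.5 124.6]
turn deg [ 0.52  0.13 -0.63]
shift after turn [ 11.    0.7 124.6]
[ 0.3194 -0.2005 -0.0035] 0.9
[ 3.291e-01 -3.189e-01 -3.000e-04] 0.77
[ 0.4549 -0.119   0.0009] 0.67
[ 0.5739 -0.1225 -0.0038] 0.6
```

View pics/w3.png

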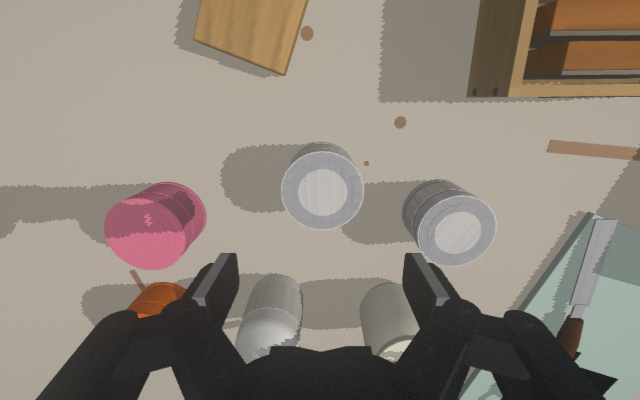

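The wrist picture shows the target tin's lid at (322,190), centred between the fingertips at x≈320, with the second tin at (456,230). I'll refine the position from the lid ray.

```bash
cat >> h.py <<'E'
def lids(c="wrist",z=.05):
    d=r.capture(c)
    for o in r.masks_of("tin_a",c):
        m=o["pixels"].astype(np.uint8); cs,_=cv2.findContours(m,0,1); k=max(cs,key=cv2.contourArea)
        h=np.array([ray(d,p[0],z) for p in k])
        print("mask",np.round(k[:,0].mean(0)),"n",m.sum(),round(o["score"],2))
    return d
E
python3 - <<'E'
from h import *
d=r.capture("wrist")
for uv in [(322,190),(456,230)]: print(ray(d,uv,.05))
E
```

```text
[ 0.45597127 -0.11909733]
[ 0.5779829 -0.1208376]
```

>>> play_rows:
  plan:
    - [[11,3,0],[0.5,0.1,-0.6]]
    - [[0,0,30],[0,0,0]]
    - [[0,0,30],[0,0,0]]

```text
time: 3.85
tool_pos: [0.4683, -0.1155, 0.0832]
eef_rot: [0.01, 0.589, 0.808, 0.008]
contact_force: [-1.0, 0.2, 0.0]
opening: 1.0
```

Run:
```python
from h import *
togo([.455,-.1195,.006],np.radians(107.3))
```

```text
t 3.85 tcp [ 468.3 -115.5   83.2] xyaw 107.8 F [-0.97  0.19  0.03] op 1.0 tilt [ 0.026  0.001 -1.   ]
tool shift mm [  0.8 -15.8  76.8]
turn deg [1.41 0.39 0.46]
shift after turn [  0.2 -13.9  77.2]
```

Run:
```python
from h import *
s=r.sense();print(np.round(s["joints"],3),np.round(s["qvel"],3))
```

```text
[-0.467  0.081  0.688  2.07  -0.07   0.985  0.567] [ 0.056  0.479  0.011  0.216 -0.421 -0.66   0.338]
```

>>> play_rows:
  plan:
    - [[0,-14,0],[1.4,0.4,0]]
    - [[0,0,0],[0,0,0]]

```text
time: 4.05
tool_pos: [0.4545, -0.1174, 0.0831]
eef_rot: [-0.002, 0.588, 0.809, -0.001]
contact_force: [0.2, 0.2, -0.6]
opening: 1.002
```

Run:
```python
from h import *
s=r.sense();print(np.round(s["joints"],3),np.round(s["qvel"],3))
togo([.455,-.1195,.006],np.radians(107.3))
```

```text
[-0.467  0.074  0.69   2.076 -0.055  1.013  0.566] [-0.026  0.01  -0.025 -0.016 -0.024 -0.018 -0.005]
t 4.05 tcp [ 454.5 -117.4   83.1] xyaw 108.0 F [ 0.19  0.2  -0.64] op 1.002 tilt [-0.004 -0.    -1.   ]
tool shift mm [-2.3  0.1 77.1]
turn deg [-0.23 -0.06  0.73]
shift after turn [-2.2 -0.2 77.1]
```

>>> play_rows:
  plan:
    - [[-2,0,15],[0,0,0]]
    - [[0,0,15],[0,0,0]]
    - [[0,0,0],[0,0,0]]

```text
time: 4.35
tool_pos: [0.4593, -0.1183, 0.0558]
eef_rot: [0.001, 0.586, 0.81, 0.002]
contact_force: [-0.4, -0.1, -0.9]
opening: 1.003
```

Run:
```python
from h import *
togo([.455,-.1195,.006],np.radians(107.3))
```

```text
t 4.35 tcp [ 459.3 -118.3   55.8] xyaw 108.2 F [-0.4  -0.08 -0.87] op 1.003 tilt [ 0.004  0.001 -1.   ]
tool shift mm [ 0.2 -4.7 49.8]
turn deg [0.26 0.01 0.89]
shift after turn [ 0.1 -4.5 49.8]
```

>>> play_rows:
  plan:
    - [[0,-6,12],[0.3,0,0.8]]
    - [[0,-2,12],[0.3,0,0]]
    - [[0,0,0],[0,0,0]]

```text
time: 4.65
tool_pos: [0.4526, -0.121, 0.0315]
eef_rot: [-0.001, 0.593, 0.806, -0.002]
contact_force: [-0.7, 0.5, 0.1]
opening: 1.0
```

Run:
```python
from h import *
togo([.455,-.1195,.006],np.radians(107.3))
```

```text
t 4.65 tcp [ 452.6 -121.    31.5] xyaw 107.3 F [-0.68  0.54  0.11] op 1.0 tilt [-0.003 -0.002 -1.   ]
tool shift mm [ 0.8  2.9 25.5]
turn deg [-0.22  0.05  0.03]
shift after turn [ 0.7  2.8 25.5]
```

>>> play_rows:
  plan:
    - [[1,1,12],[0,0,0]]
    - [[0,0,12],[0.1,0,0]]
    - [[0,0,0],[0,0,0]]

```text
time: 4.95
tool_pos: [0.4534, -0.1197, 0.0055]
eef_rot: [-0.001, 0.593, 0.806, -0.002]
contact_force: [-0.4, 0.2, -0.9]
opening: 1.002
```

Run:
```python
from h import *
togo([.455,-.1195,.006],np.radians(107.3))
```

```text
t 4.95 tcp [ 453.4 -119.7    5.5] xyaw 107.3 F [-0.42  0.16 -0.93] op 1.002 tilt [-0.005 -0.002 -1.   ]
tool shift mm [-0.2  1.6 -0.5]
turn deg [-0.31  0.05  0.02]
shift after turn [-0.2  1.6 -0.5]
```

Pads are around the tin. Close and watch the opening.

>>> play_rows:
  plan:
    - [[0,0,0],[-0.3,0,0]]
    - [[0,0,0],[0,0,0]]
    - [[0,0,0],[0,0,0]]
    - [[0,0,0],[0,0,0]]
    - [[0,0,0],[0,0,0]]
  gripper: 0.0

```text
time: 5.45
tool_pos: [0.4533, -0.1199, 0.0054]
eef_rot: [0.0, 0.593, 0.805, -0.0]
contact_force: [0.1, -0.5, -2.5]
opening: 0.761
```

>>> play_rows:
  plan:
    - [[0,0,0],[0,0,0]]
    - [[0,0,0],[0,0,0]]
    - [[0,0,-12],[0,0,0]]
    - [[0,0,-12],[0,0,0]]
    - [[0,0,-12],[0,0,0]]

```text
time: 5.95
tool_pos: [0.4506, -0.1197, 0.0419]
eef_rot: [-0.002, 0.593, 0.805, -0.002]
contact_force: [0.0, 0.1, -4.2]
opening: 0.762
```

>>> play_rows:
  plan:
    - [[0,0,-12],[0,0,0]]
    - [[0,0,0],[0,0,0]]
    - [[0,0,0],[0,0,0]]
    - [[0,0,0],[0,0,0]]
    - [[0,0,0],[0,0,0]]

```text
time: 6.45
tool_pos: [0.4523, -0.1195, 0.0578]
eef_rot: [-0.0, 0.593, 0.805, 0.0]
contact_force: [-0.1, 0.2, -4.3]
opening: 0.755
```

Run:
```python
from h import *
togo([.455,-.1195,.15],np.radians(107.3))
d=r.capture("wrist");cv2.imwrite("pics/w4.png",d["frame"][:,:,::-1])
F=[]
for _ in range(4): r.capture("wrist"); F.append(r.sense()["contact_force"])
print(np.round(F,2))
```

```text
t 6.45 tcp [ 452.3 -119.5   57.8] xyaw 107.3 F [-0.15  0.19 -4.26] op 0.755 tilt [-0.  0. -1.]
tool shift mm [ -0.7   2.6 -92.2]
turn deg [-0.01 -0.02 -0.01]
shift after turn [ -0.8   2.6 -92.2]
[[-0.61  0.3  -5.07]
 [-1.29  0.75 -4.82]
 [-0.03 -0.19 -4.83]
 [-0.68  0.41 -4.55]]
```

View pics/w4.png

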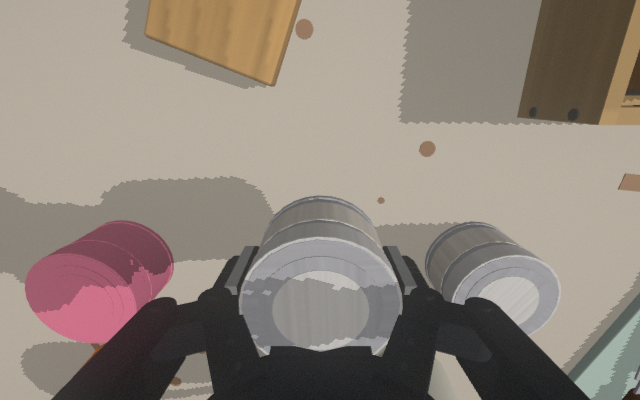

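Tin at (0.452,-0.120) weighs about 4.6 N, so it looks like the middle one. The grip is clean. I'll put it back and weigh the next.

>>> play_rows:
  plan:
    - [[0,0,14],[0,0,0]]
    - [[0,0,14],[0,0,0]]
    - [[0,-1,14],[0,0,0]]
    - [[0,0,0],[0,0,0]]
    - [[0,0,0],[0,0,0]]

```text
time: 7.2
tool_pos: [0.4521, -0.1201, 0.0147]
eef_rot: [0.0, 0.593, 0.805, -0.0]
contact_force: [-0.2, 0.6, -4.0]
opening: 0.761
```

Run:
```python
from h import *
togo([.4533,-.1199,.0055],np.radians(107.3))
```

```text
t 7.2 tcp [ 452.1 -120.1   14.7] xyaw 107.3 F [-0.17  0.57 -3.96] op 0.761 tilt [ 0.    -0.001 -1.   ]
tool shift mm [-0.2  1.2  9.2]
turn deg [ 0.01  0.04 -0.  ]
shift after turn [-0.2  1.2  9.2]
```

>>> play_rows:
  plan:
    - [[0,0,5],[0,0,0]]
    - [[0,0,3],[0,0,0]]
    - [[0,0,1.5],[0,0,0]]
    - [[0,0,0.5],[0,0,0]]
    - [[0,0,0],[0,0,0]]

```text
time: 7.7
tool_pos: [0.4539, -0.1201, 0.0058]
eef_rot: [0.002, 0.593, 0.806, 0.001]
contact_force: [0.8, 0.0, -4.6]
opening: 0.757
```

>>> play_rows:
  plan:
    - [[0,0,1],[0,0,0]]
    - [[0,0,1],[0,0,0]]
    - [[0,0,0],[0,0,0]]

```text
time: 8.0
tool_pos: [0.4544, -0.1202, 0.0058]
eef_rot: [0.001, 0.593, 0.805, 0.001]
contact_force: [0.8, 0.6, -5.1]
opening: 0.76
```

>>> play_rows:
  plan:
    - [[0,0,3],[0,0,0]]
    - [[0,0,0],[0,0,0]]

```text
time: 8.2
tool_pos: [0.4554, -0.1203, 0.0061]
eef_rot: [0.0, 0.592, 0.806, 0.002]
contact_force: [0.0, 0.3, -4.7]
opening: 0.762
```

>>> play_rows:
  plan:
    - [[0,-2,6],[0,0,0]]
    - [[0,0,0],[0,0,0]]

```text
time: 8.4
tool_pos: [0.4578, -0.1205, 0.0063]
eef_rot: [0.001, 0.592, 0.806, 0.006]
contact_force: [0.4, -1.2, -4.4]
opening: 0.758
```

Run:
```python
from h import *
togo([.4533,-.1199,.0055],np.radians(107.3))
s=r.sense();print(np.round(s["joints"],3),np.round(s["qvel"],3))
d=r.capture("wrist");cv2.imwrite("pics/w5.png",d["frame"][:,:,::-1])
d=r.capture("scene");cv2.imwrite("pics/s5.png",cv2.resize(d["frame"][90:340,200:390],None,fx=2.4,fy=2.4,interpolation=cv2.INTER_CUBIC)[:,:,::-1])
togo(None)
```

```text
t 8.4 tcp [ 457.8 -120.5    6.3] xyaw 107.4 F [ 0.39 -1.19 -4.44] op 0.758 tilt [ 0.008  0.008 -1.   ]
tool shift mm [ 1.9 -4.1  0.8]
turn deg [ 0.58 -0.32  0.06]
shift after turn [ 1.9 -4.1  0.8]
[-0.415  0.223  0.677  2.132 -0.201  0.84   0.687] [-0.    -0.027 -0.003 -0.038  0.002  0.047 -0.004]
t 8.5 tcp [ 457.4 -120.5    5.3] xyaw 107.4 F [-0.72 -0.5  -5.14] op 0.755 tilt [ 0.008  0.007 -1.   ]
```

View pics/s5.png

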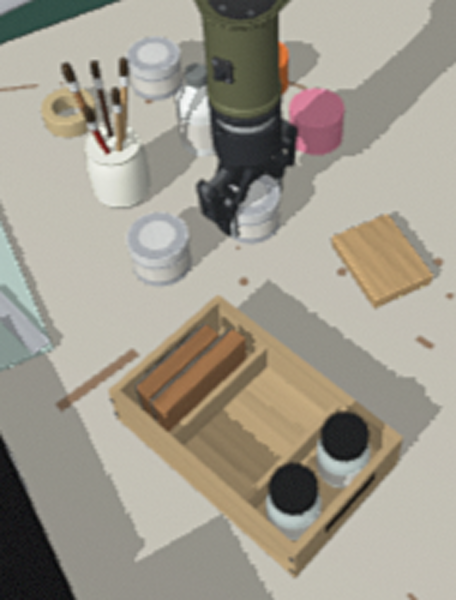

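The picture shows the tin standing at its place by the table, within about 1 mm. I release it here.

>>> play_rows:
  plan:
    - [[0,-2,2],[0.5,-0.3,0]]
    - [[0,0,1],[0,0,0]]
    - [[0,0,0],[0,0,0]]

```text
time: 8.8
tool_pos: [0.4574, -0.1205, 0.0052]
eef_rot: [0.0, 0.592, 0.806, 0.002]
contact_force: [-0.1, 0.4, -3.2]
opening: 0.761
```

>>> play_rows:
  plan:
    - [[0,0,0],[0,0,0]]
    - [[0,0,0],[0,0,0]]
    - [[0,0,0],[0,0,0]]
    - [[0,0,0],[0,0,0]]
  gripper: 1.0

```text
time: 9.2
tool_pos: [0.4573, -0.1206, 0.004]
eef_rot: [0.001, 0.592, 0.806, 0.001]
contact_force: [-1.2, 0.3, -0.5]
opening: 0.997
```

Run:
```python
from h import *
togo([.453,-.1199,.12],np.radians(107.3))
```

```text
t 9.2 tcp [ 457.3 -120.6    4. ] xyaw 107.4 F [-1.22  0.27 -0.46] op 0.997 tilt [ 0.003  0.001 -1.   ]
tool shift mm [   2.    -3.6 -116. ]
turn deg [0.16 0.01 0.08]
shift after turn [   2.    -3.9 -116. ]
```

>>> play_rows:
  plan:
    - [[0,0,-20],[0,0,0]]
    - [[0,0,-25],[0,0,0]]
    - [[0,0,-30],[0,0,0]]
    - [[0,0,-30],[0,0,0]]
    - [[0,0,0],[0,0,0]]

```text
time: 9.7
tool_pos: [0.4557, -0.121, 0.1108]
eef_rot: [-0.0, 0.592, 0.806, -0.001]
contact_force: [0.4, 0.1, 0.2]
opening: 1.0
```

Run:
```python
from h import *
togo([.577,-.1215,.11],np.radians(107.3))
d=r.capture("wrist");cv2.imwrite("pics/w6.png",d["frame"][:,:,::-1])
```

```text
t 9.7 tcp [ 455.7 -121.   110.8] xyaw 107.3 F [0.43 0.12 0.22] op 1.0 tilt [-0.002 -0.001 -1.   ]
tool shift mm [-36.7 115.7   0.6]
turn deg [-0.1   0.04  0.04]
shift after turn [-36.6 115.7   0.8]
```

View pics/w6.png

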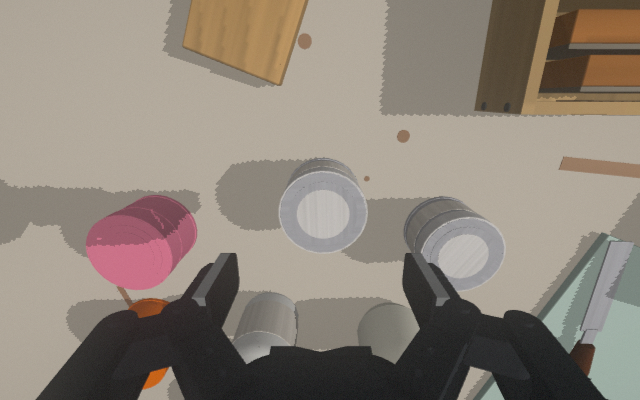

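The first tin stands upright (lid at (323,212)). The second is at (456,255), so I move over it.

>>> play_rows:
  plan:
    - [[-12,38,0],[0,0,0]]
    - [[-12,38,0],[0,0,0]]
    - [[-12,38,0],[0,0,0]]
    - [[0,0,0],[0,0,0]]

```text
time: 10.15
tool_pos: [0.5738, -0.1188, 0.1022]
eef_rot: [-0.006, 0.592, 0.806, -0.002]
contact_force: [-0.7, -0.0, -1.1]
opening: 1.002
```

```bash
cat >> h.py <<'E'
def lid_at(P,c="wrist",z=.05,half=70):
    """fit ellipse of lid outline near predicted point: use mask nearest, top-of-lid via model alignment"""
    from scipy.optimize import minimize
    d=r.capture(c); best=None
    for o in r.masks_of("tin_a",c):
        m=o["pixels"]; u=proj(d,[*P,z-.02]); 
        ui=np.round(u).astype(int)
        if 0<=ui[1]<400 and 0<=ui[0]<640 and m[ui[1],ui[0]]: best=m.astype(np.uint8);break
    if best is None: print("no mask");return d
    t=np.linspace(0,2*np.pi,60)
    def model(p):
        pts=np.array([proj(d,[p[0]+rr*np.cos(a),p[1]+rr*np.sin(a),zz]) for zz,rr in((z,.034),(z-.05,.033)) for a in t])
        im=np.zeros((400,640),np.uint8);cv2.fillConvexPoly(im,np.round(cv2.convexHull((pts*16).astype(np.float32))).astype(np.int32),1,shift=4);return im
    def cost(p):
        a=model(p);return 1-(a&best).sum()/max(1,(a|best).sum())
    s=minimize(cost,P,method="Nelder-Mead",options=dict(initial_simplex=[P,[P[0]+.006,P[1]],[P[0],P[1]+.006]],xatol=2e-4,fatol=1e-4))
    print("tin",np.round(s.x,4),"iou",round(1-s.fun,3));return d
E
python3 - <<'E'
from h import *
d=lid_at([.577,-.1215])
cv2.imwrite("pics/w7.png",d["frame"][:,:,::-1])
togo([.577,-.1215,.006],np.radians(107.3))
E
```

```text
tin [ 0.5744 -0.1214] iou 0.975
t 10.25 tcp [ 569.4 -120.1  102.4] xyaw 107.2 F [-0.1  -0.15 -0.33] op 1.0 tilt [-0.015  0.005 -1.   ]
tool shift mm [-4.5  8.1 96.3]
turn deg [-0.71 -0.52 -0.05]
shift after turn [-3.6  6.9 96.4]
```

View pics/w7.png

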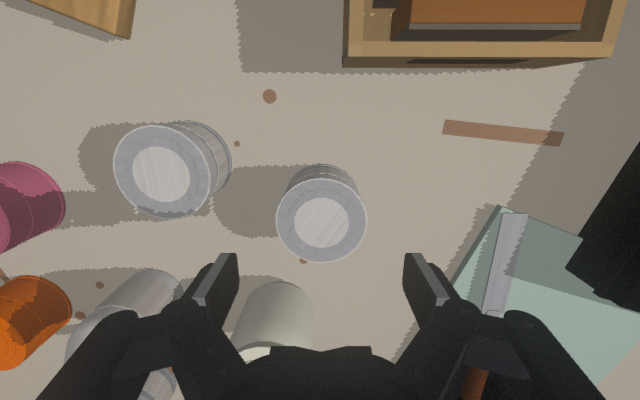

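The wrist view shows the second tin's lid at (321,220), roughly centred between the fingers. The mask fit gives (0.5744,-0.1214).

>>> play_rows:
  plan:
    - [[-3,4,10],[-0.7,-0.5,0]]
    - [[0,0,15],[0,0,0]]
    - [[0,0,15],[0,0,0]]
    - [[0,0,0],[0,0,0]]

```text
time: 10.65
tool_pos: [0.5683, -0.1225, 0.0583]
eef_rot: [-0.003, 0.594, 0.804, -0.001]
contact_force: [-0.4, 0.4, -0.8]
opening: 1.0
```

Run:
```python
from h import *
togo([.5745,-.1215,.004],np.radians(107.3))
```

```text
t 10.65 tcp [ 568.3 -122.5   58.3] xyaw 107.1 F [-0.35  0.41 -0.76] op 1.0 tilt [-0.005  0.002 -1.   ]
tool shift mm [-1.1  6.5 54.2]
turn deg [-0.25 -0.22 -0.23]
shift after turn [-0.9  6.2 54.3]
```

>>> play_rows:
  plan:
    - [[-1,7,3],[-0.3,-0.2,-0.2]]
    - [[0,0,0],[0,0,0]]

```text
time: 10.85
tool_pos: [0.5749, -0.1213, 0.0548]
eef_rot: [-0.0, 0.593, 0.805, 0.001]
contact_force: [-0.3, -0.8, -0.2]
opening: 0.995
```

Run:
```python
from h import *
togo([.5745,-.1215,.004],np.radians(107.3))
```

```text
t 10.85 tcp [ 574.9 -121.3   54.8] xyaw 107.2 F [-0.28 -0.78 -0.21] op 0.995 tilt [ 0.001  0.001 -1.   ]
tool shift mm [-0.2 -0.5 50.8]
turn deg [ 0.05 -0.06 -0.05]
shift after turn [-0.1 -0.4 50.8]
```

>>> play_rows:
  plan:
    - [[0,1,14],[0,0,0]]
    - [[0,1,14],[0,0,0]]
    - [[0,1,14],[0,0,0]]
    - [[0,1,6],[0,0,0]]
    - [[0,0,0],[0,0,0]]

```text
time: 11.35
tool_pos: [0.5796, -0.1196, 0.0028]
eef_rot: [0.0, 0.593, 0.805, 0.001]
contact_force: [-0.5, -0.1, 0.6]
opening: 1.005
```

Run:
```python
from h import *
togo([.5745,-.1215,.004],np.radians(107.3))
```

```text
t 11.35 tcp [ 579.6 -119.6    2.8] xyaw 107.3 F [-0.51 -0.14  0.63] op 1.005 tilt [ 0.001  0.001 -1.   ]
tool shift mm [-0.3 -5.4 -1.2]
turn deg [ 0.09 -0.06 -0.02]
shift after turn [-0.3 -5.4 -1.2]
```

>>> play_rows:
  plan:
    - [[0,-5,-1],[0,0,0]]
    - [[0,0,0],[0,0,0]]

```text
time: 11.55
tool_pos: [0.5742, -0.1216, 0.0035]
eef_rot: [-0.0, 0.593, 0.805, 0.0]
contact_force: [-0.6, -0.3, -1.4]
opening: 0.997
```

>>> play_rows:
  plan:
    - [[0,0,0],[0,0,0]]
    - [[0,0,0],[0,0,0]]
    - [[0,0,0],[0,0,0]]
    - [[0,0,0],[0,0,0]]
    - [[0,0,0],[0,0,0]]
  gripper: 0.0

```text
time: 12.05
tool_pos: [0.5752, -0.1217, 0.0053]
eef_rot: [0.001, 0.593, 0.805, 0.002]
contact_force: [0.6, 0.4, -1.2]
opening: 0.76
```

>>> play_rows:
  plan:
    - [[0,0,0],[0,0,0]]
    - [[0,0,-12],[0,0,0]]
    - [[0,0,-12],[0,0,0]]
    - [[0,0,-12],[0,0,0]]
    - [[0,0,0],[0,0,0]]

```text
time: 12.55
tool_pos: [0.5752, -0.122, 0.0447]
eef_rot: [0.001, 0.593, 0.805, 0.002]
contact_force: [0.6, -0.7, -1.2]
opening: 0.76
```

>>> play_rows:
  plan:
    - [[0,0,0],[0,0,0]]
    - [[0,0,0],[0,0,0]]
    - [[0,0,0],[0,0,0]]

```text
time: 12.85
tool_pos: [0.5755, -0.1218, 0.0454]
eef_rot: [0.002, 0.593, 0.805, 0.002]
contact_force: [-0.4, 0.2, -1.6]
opening: 0.759
```

Run:
```python
from h import *
togo([.5745,-.1215,.004],np.radians(107.3))
F=[]
for _ in range(4): r.capture("wrist"); F.append(r.sense()["contact_force"])
print(np.round(F,2))
```

```text
t 12.85 tcp [ 575.5 -121.8   45.4] xyaw 107.3 F [-0.4  0.2 -1.6] op 0.759 tilt [ 0.005  0.002 -1.   ]
tool shift mm [ 0.6 -1.1 41.4]
turn deg [ 0.3  -0.   -0.04]
shift after turn [ 0.6 -0.9 41.4]
[[ 0.03  0.32 -0.97]
 [-0.91 -0.15 -1.16]
 [ 0.03 -0.12 -1.22]
 [-0.56 -0.05 -1.03]]
```

The second tin weighs about 1.2 N, so it is the lightest. By elimination the heaviest must be the far tin at (0.447,-0.390), which its lift will confirm. I set this one down.

>>> play_rows:
  plan:
    - [[0,0,14],[0.2,0,0]]
    - [[0,0,14],[0,0,0]]
    - [[0,0,8],[0,0,0]]
    - [[0,0,4],[0,0,0]]
    - [[0,0,0],[0,0,0]]

```text
time: 13.55
tool_pos: [0.5759, -0.1219, 0.0047]
eef_rot: [-0.001, 0.593, 0.805, 0.001]
contact_force: [-0.4, 0.4, -1.6]
opening: 0.762
```

Run:
```python
from h import *
togo([.5745,-.1215,.0053],np.radians(107.3))
```

```text
t 13.55 tcp [ 575.9 -121.9    4.7] xyaw 107.2 F [-0.36  0.35 -1.6 ] op 0.762 tilt [-0.     0.003 -1.   ]
tool shift mm [ 0.8 -1.2 -0.6]
turn deg [ 0.04 -0.15 -0.05]
shift after turn [ 0.8 -1.2 -0.6]
```

>>> play_rows:
  plan:
    - [[0,0,0],[0,0,0]]
    - [[0,0,0],[0,0,0]]
    - [[0,0,0],[0,0,0]]
    - [[0,0,0],[0,0,0]]
  gripper: 1.0

```text
time: 13.95
tool_pos: [0.5757, -0.1222, 0.0033]
eef_rot: [-0.001, 0.593, 0.805, 0.001]
contact_force: [-0.4, -0.3, 0.5]
opening: 0.997
```

>>> play_rows:
  plan:
    - [[0,0,-15],[0,0,0]]
    - [[0,0,-25],[0,0,0]]
    - [[0,0,-40],[0,0,0]]
    - [[0,0,-45],[0,0,0]]
    - [[0,0,-45],[0,0,0]]

```text
time: 14.45
tool_pos: [0.5709, -0.1218, 0.1748]
eef_rot: [-0.007, 0.594, 0.805, -0.004]
contact_force: [1.6, 0.0, 1.2]
opening: 0.998
```

>>> play_rows:
  plan:
    - [[0,0,-45],[0,0,0]]
    - [[0,0,-45],[0,0,0]]
    - [[0,0,0],[0,0,0]]

```text
time: 14.75
tool_pos: [0.5742, -0.1241, 0.2789]
eef_rot: [-0.001, 0.595, 0.804, 0.0]
contact_force: [0.6, -0.7, -0.1]
opening: 1.002
```

Run:
```python
from h import *
togo([.447,-.39,.24],np.radians(107.3))
s=r.sense();print(np.round(s["joints"],3))
```

```text
t 14.75 tcp [ 574.2 -124.1  278.9] xyaw 107.0 F [ 0.63 -0.65 -0.06] op 1.002 tilt [-0.001  0.002 -1.   ]
tool shift mm [-217.  -199.6   38.5]
turn deg [-0.01 -0.1  -0.26]
shift after turn [-216.  -200.6   38.9]
[-0.47   0.199  0.744  1.563 -0.137  1.434  0.581]
```

>>> play_rows:
  plan:
    - [[-36,-33,0],[0,0,0]]
    - [[-36,-33,0],[0,0,0]]
    - [[-36,-33,0],[0,0,0]]
    - [[-36,-33,0],[0,0,0]]
    - [[-36,-33,0],[0,0,0]]

```text
time: 15.25
tool_pos: [0.4733, -0.3424, 0.2833]
eef_rot: [0.003, 0.587, 0.81, 0.005]
contact_force: [0.7, -0.4, -0.4]
opening: 0.999
```

Run:
```python
from h import *
togo([.447,-.39,.14],np.radians(107.3))
```

```text
t 15.25 tcp [ 473.3 -342.4  283.3] xyaw 108.1 F [ 0.67 -0.41 -0.41] op 0.999 tilt [ 0.011  0.005 -1.   ]
tool shift mm [-37.2 -41.5 142.8]
turn deg [ 0.67 -0.06  0.82]
shift after turn [-37.6 -39.3 143.3]
```

>>> play_rows:
  plan:
    - [[-36,-33,0],[0.6,0,0.8]]
    - [[0,-5,35],[0,0,0]]
    - [[0,0,40],[0,0,0]]
    - [[0,0,35],[0,0,0]]
    - [[0,0,0],[0,0,0]]

```text
time: 15.75
tool_pos: [0.4386, -0.4019, 0.1752]
eef_rot: [0.004, 0.601, 0.799, -0.001]
contact_force: [0.5, 0.2, 0.2]
opening: 0.997
```

Run:
```python
from h import *
d=lid_at([.447,-.39])
cv2.imwrite("pics/w8.png",d["frame"][:,:,::-1])
togo([.447,-.39,.06],np.radians(107.3))
```

```text
tin [ 0.4489 -0.3905] iou 0.979
t 15.85 tcp [ 440.9 -404.   179.9] xyaw 106.1 F [ 0.81 -0.49  0.52] op 1.001 tilt [ 0.012 -0.011 -1.   ]
tool shift mm [ 13.5   8.7 119.8]
turn deg [ 0.46  0.8  -1.16]
shift after turn [ 11.6  10.  119.9]
```

View pics/w8.png

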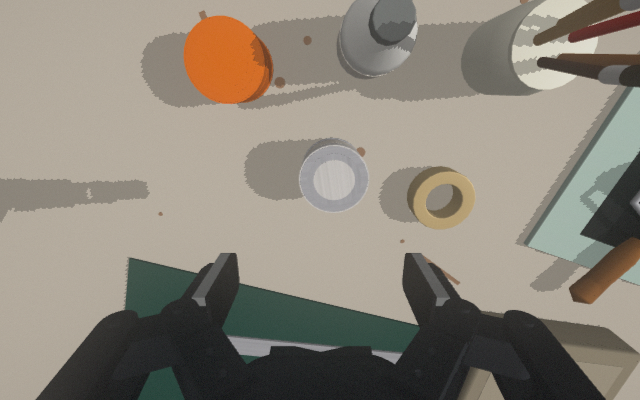

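The third tin's lid is at (334,180). It is bare metal, and the fit gives (0.449,-0.3905).

>>> play_rows:
  plan:
    - [[11,11,20],[0.4,0.8,-1.1]]
    - [[0,0,30],[0,0,0]]
    - [[0,0,30],[0,0,0]]
    - [[0,0,15],[0,0,0]]
    - [[0,0,0],[0,0,0]]

```text
time: 16.35
tool_pos: [0.4592, -0.3894, 0.0898]
eef_rot: [0.007, 0.589, 0.808, 0.003]
contact_force: [0.2, -0.3, -0.2]
opening: 0.999
```

Run:
```python
from h import *
d=lid_at([.449,-.3905])
togo([.449,-.3905,.06],np.radians(107.3))
```

```text
tin [ 0.4488 -0.3906] iou 0.983
t 16.45 tcp [ 459.9 -390.6   91.8] xyaw 107.8 F [-0.39  0.41  0.54] op 1.0 tilt [ 0.018 -0.005 -1.   ]
tool shift mm [  3.8 -10.8  31.6]
turn deg [0.87 0.6  0.5 ]
shift after turn [  3.4 -10.4  31.8]
```

>>> play_rows:
  plan:
    - [[3,-11,15],[0.9,0.6,0.5]]
    - [[0,-1,15],[0,0,0]]
    - [[0,0,0],[0,0,0]]

```text
time: 16.75
tool_pos: [0.4487, -0.3931, 0.0628]
eef_rot: [0.002, 0.593, 0.805, -0.0]
contact_force: [-0.5, 0.2, -0.2]
opening: 1.002
```

Run:
```python
from h import *
togo([.4488,-.3906,.004],np.radians(107.3))
```

```text
t 16.75 tcp [ 448.7 -393.1   62.8] xyaw 107.3 F [-0.53  0.18 -0.24] op 1.002 tilt [ 0.003 -0.003 -1.   ]
tool shift mm [ 2.6  0.7 58.8]
turn deg [ 0.12  0.19 -0.02]
shift after turn [ 2.4  0.8 58.8]
```

>>> play_rows:
  plan:
    - [[2,0,14],[0.1,0.1,0]]
    - [[0,-1,14],[0.1,0.1,0]]
    - [[0,-1,14],[0,0,0]]
    - [[0,0,0],[0,0,0]]

```text
time: 17.15
tool_pos: [0.4456, -0.3917, 0.0168]
eef_rot: [-0.001, 0.593, 0.805, -0.0]
contact_force: [0.1, 0.2, -1.5]
opening: 1.002
```

Run:
```python
from h import *
togo([.4488,-.3906,.004],np.radians(107.3))
```

```text
t 17.15 tcp [ 445.6 -391.7   16.8] xyaw 107.2 F [ 0.15  0.17 -1.5 ] op 1.002 tilt [-0.002  0.    -1.   ]
tool shift mm [ 0.1  3.4 12.8]
turn deg [-0.11 -0.06 -0.05]
shift after turn [ 0.1  3.3 12.8]
```

>>> play_rows:
  plan:
    - [[0,3,7],[0,0,0]]
    - [[0,0,6],[0,0,0]]
    - [[0,0,0],[0,0,0]]

```text
time: 17.45
tool_pos: [0.4487, -0.391, 0.0023]
eef_rot: [-0.001, 0.593, 0.805, -0.001]
contact_force: [0.4, -1.0, -0.7]
opening: 1.003
```

Run:
```python
from h import *
togo([.4488,-.3906,.004],np.radians(107.3))
```

```text
t 17.45 tcp [ 448.7 -391.     2.3] xyaw 107.2 F [ 0.35 -1.   -0.73] op 1.003 tilt [-0.003  0.    -1.   ]
tool shift mm [ 0.3  0.2 -1.7]
turn deg [-0.14 -0.06 -0.06]
shift after turn [ 0.3  0.2 -1.7]
```

>>> play_rows:
  plan:
    - [[0,0,-2],[-0.1,0,0]]
    - [[0,0,0],[0,0,0]]

```text
time: 17.65
tool_pos: [0.449, -0.3913, 0.0048]
eef_rot: [-0.0, 0.593, 0.805, -0.0]
contact_force: [0.4, -0.7, 0.4]
opening: 0.998
```

>>> play_rows:
  plan:
    - [[0,0,0],[0,0,0]]
    - [[0,0,0],[0,0,0]]
    - [[0,0,0],[0,0,0]]
    - [[0,0,0],[0,0,0]]
    - [[0,0,0],[0,0,0]]
  gripper: 0.0

```text
time: 18.15
tool_pos: [0.4496, -0.3918, 0.0059]
eef_rot: [0.001, 0.593, 0.805, 0.0]
contact_force: [-0.0, -0.0, -1.5]
opening: 0.758
```

>>> play_rows:
  plan:
    - [[0,0,0],[0,0,0]]
    - [[0,0,-10],[0,0,0]]
    - [[0,0,-12],[0,0,0]]
    - [[0,0,-12],[0,0,0]]
    - [[0,0,0],[0,0,0]]

```text
time: 18.65
tool_pos: [0.4469, -0.3892, 0.0396]
eef_rot: [-0.003, 0.593, 0.805, 0.0]
contact_force: [0.3, -1.1, -7.3]
opening: 0.76
```

Run:
```python
from h import *
F=[]
for _ in range(4): r.capture("wrist"); F.append(r.sense()["contact_force"])
print(np.round(F,2))
togo([.4488,-.3906,.28],np.radians(107.3))
```

```text
[[-0.68 -0.85 -8.61]
 [ 0.02 -0.47 -8.22]
 [-0.17 -0.48 -7.24]
 [-0.15 -0.07 -8.12]]
t 18.85 tcp [ 445.9 -388.    37.3] xyaw 107.3 F [-0.15 -0.07 -8.12] op 0.757 tilt [-0.008  0.006 -1.   ]
tool shift mm [  -1.5    0.7 -242.8]
turn deg [-0.31 -0.44 -0.05]
shift after turn [  -3.4    2.  -242.7]
```

About 8.1 N, so this is the heaviest, as expected. I lift it above the brushes and carry it to the crate.

>>> play_rows:
  plan:
    - [[-3,2,-30],[-0.3,-0.4,0]]
    - [[0,0,-40],[0,0,0]]
    - [[0,0,-45],[0,0,0]]
    - [[0,0,-45],[0,0,0]]
    - [[0,0,-45],[0,0,0]]

```text
time: 19.35
tool_pos: [0.4439, -0.3854, 0.2371]
eef_rot: [-0.012, 0.594, 0.805, -0.001]
contact_force: [1.6, -0.2, -7.5]
opening: 0.759
```

>>> play_rows:
  plan:
    - [[0,0,-40],[0,0,0]]
    - [[0,0,-20],[0,0,0]]
    - [[0,0,0],[0,0,0]]

```text
time: 19.65
tool_pos: [0.4458, -0.3886, 0.3051]
eef_rot: [-0.007, 0.594, 0.804, -0.0]
contact_force: [-0.5, 0.4, -8.9]
opening: 0.756
```

Run:
```python
from h import *
togo([.590,.126,.27],np.radians(107.3))
```

```text
t 19.65 tcp [ 445.8 -388.6  305.1] xyaw 107.1 F [-0.54  0.43 -8.86] op 0.756 tilt [-0.012  0.008 -1.   ]
tool shift mm [449.2 289.3  37.4]
turn deg [-0.52 -0.63 -0.23]
shift after turn [448.5 290.7  35.1]
```

>>> play_rows:
  plan:
    - [[30,20,0],[-0.4,-0.5,0]]
    - [[37,24,0],[0,0,0]]
    - [[37,24,0],[0,0,0]]
    - [[37,24,0],[0,0,0]]
    - [[37,24,0],[0,0,0]]

```text
time: 20.15
tool_pos: [0.4982, -0.1884, 0.2951]
eef_rot: [-0.005, 0.603, 0.797, -0.005]
contact_force: [1.0, -0.3, -8.0]
opening: 0.761
```

>>> play_rows:
  plan:
    - [[37,24,0],[0,0,0]]
    - [[37,24,0],[0,0,0]]
    - [[37,24,0],[0,0,0]]
    - [[37,24,0],[0,0,0]]
    - [[37,24,0],[0,0,0]]

```text
time: 20.65
tool_pos: [0.559, 0.0307, 0.2814]
eef_rot: [-0.012, 0.604, 0.797, -0.01]
contact_force: [1.0, -0.7, -6.7]
opening: 0.757
```

Run:
```python
from h import *
togo([.590,.126,.15],np.radians(107.3))
```

```text
t 20.65 tcp [559.   30.7 281.4] xyaw 105.6 F [ 1.03 -0.69 -6.73] op 0.757 tilt [-0.03  -0.001 -1.   ]
tool shift mm [ 82.4  59.4 130.3]
turn deg [-1.68 -0.44 -1.67]
shift after turn [ 81.7  57.9 131.4]
```

>>> play_rows:
  plan:
    - [[32,24,5],[-1.6,-0.4,-1.6]]
    - [[32,24,20],[0,0,0]]
    - [[8,8,30],[0,0,0]]
    - [[0,0,30],[0,0,0]]
    - [[0,0,0],[0,0,0]]

```text
time: 21.15
tool_pos: [0.5863, 0.1306, 0.1789]
eef_rot: [-0.007, 0.587, 0.81, -0.006]
contact_force: [-1.8, -0.2, -9.1]
opening: 0.76
```

Run:
```python
from h import *
togo([.590,.126,.15],np.radians(107.3))
d=r.capture("wrist");f=d["frame"].copy()
for L,col in zip(crate_pts([.59,.126],np.radians(17.3)),[(255,0,0),(0,255,0),(0,0,255)]):
    q=np.array([proj(d,p) for p in L]);cv2.polylines(f,[q.astype(np.int32)],True,col,1)
cv2.imwrite("pics/w9.png",f[:,:,::-1])
```

```text
t 21.15 tcp [586.3 130.6 178.9] xyaw 108.1 F [-1.79 -0.21 -9.13] op 0.76 tilt [-0.018 -0.001 -1.   ]
tool shift mm [-5.7  2.6 28.8]
turn deg [-0.99 -0.26  0.81]
shift after turn [-5.5  2.2 28.9]
```

View pics/w9.png

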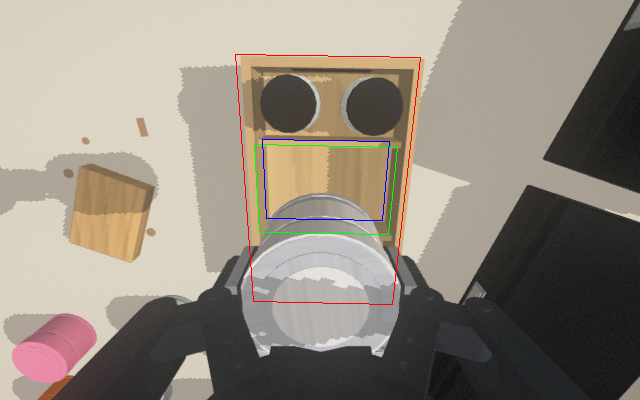

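The crate overlay agrees with the wrist picture to about 2 mm: jars at (290,103) and (372,106), free bay floor at (325,180). I centre the tin and descend.

>>> play_rows:
  plan:
    - [[-5,3,10],[-0.9,-0.3,0.8]]
    - [[0,0,15],[0,0,0]]
    - [[0,0,15],[0,0,0]]
    - [[0,0,0],[0,0,0]]

```text
time: 21.6
tool_pos: [0.5934, 0.124, 0.1418]
eef_rot: [0.002, 0.594, 0.804, 0.002]
contact_force: [-0.8, -0.0, -8.4]
opening: 0.759
```

Run:
```python
from h import *
togo([.591,.126,.014],np.radians(107.3))
```

```text
t 21.6 tcp [593.4 124.  141.8] xyaw 107.1 F [-0.75 -0.04 -8.35] op 0.759 tilt [ 0.005  0.    -1.   ]
tool shift mm [  2.8  -2.4 127.8]
turn deg [ 0.28  0.07 -0.25]
shift after turn [  2.6  -1.7 127.8]
```

>>> play_rows:
  plan:
    - [[3,-3,20],[0.3,0,-0.2]]
    - [[0,-1,20],[0,0,0]]
    - [[0,-1,20],[0,0,0]]
    - [[0,0,0],[0,0,0]]

```text
time: 22.0
tool_pos: [0.5903, 0.1252, 0.0833]
eef_rot: [0.001, 0.593, 0.805, 0.002]
contact_force: [-1.7, 0.2, -7.8]
opening: 0.761
```

Run:
```python
from h import *
togo([.591,.126,.014],np.radians(107.3))
```

```text
t 22.0 tcp [590.3 125.2  83.3] xyaw 107.2 F [-1.68  0.24 -7.82] op 0.761 tilt [ 0.005  0.001 -1.   ]
tool shift mm [ 0.5  0.6 69.3]
turn deg [ 0.27  0.02 -0.11]
shift after turn [ 0.5  0.9 69.3]
```

>>> play_rows:
  plan:
    - [[0,0,15],[0.2,0,0]]
    - [[0,-1,15],[0,0,0]]
    - [[0,-1,15],[0,0,0]]
    - [[0,0,0],[0,0,0]]

```text
time: 22.4
tool_pos: [0.5911, 0.1254, 0.0382]
eef_rot: [0.002, 0.593, 0.805, 0.003]
contact_force: [-1.0, 0.7, -8.7]
opening: 0.755
```

Run:
```python
from h import *
togo([.591,.126,.014],np.radians(107.3))
```

```text
t 22.4 tcp [591.1 125.4  38.2] xyaw 107.2 F [-0.99  0.69 -8.72] op 0.755 tilt [ 0.006  0.002 -1.   ]
tool shift mm [ 0.6 -0.  24.2]
turn deg [ 0.35 -0.01 -0.09]
shift after turn [ 0.6  0.1 24.2]
```

>>> play_rows:
  plan:
    - [[0,0,9],[0.3,0,0]]
    - [[0,0,8],[0,0,0]]
    - [[0,0,5],[0,0,0]]
    - [[0,0,3],[0,0,0]]
    - [[0,0,0],[0,0,0]]

```text
time: 22.9
tool_pos: [0.5929, 0.1258, 0.0144]
eef_rot: [0.0, 0.593, 0.805, 0.001]
contact_force: [-1.0, 0.2, -8.3]
opening: 0.758
```

Run:
```python
from h import *
togo([.591,.126,.014],np.radians(107.3))
```

```text
t 22.9 tcp [592.9 125.8  14.4] xyaw 107.2 F [-0.98  0.23 -8.26] op 0.758 tilt [ 0.002  0.002 -1.   ]
tool shift mm [ 0.7 -1.8  0.4]
turn deg [ 0.16 -0.06 -0.08]
shift after turn [ 0.7 -1.8  0.4]
```

>>> play_rows:
  plan:
    - [[0,-1,2],[0,0,0]]
    - [[0,0,2],[0,0,0]]
    - [[0,0,0],[0,0,0]]

```text
time: 23.2
tool_pos: [0.5935, 0.1259, 0.0145]
eef_rot: [0.001, 0.593, 0.805, 0.003]
contact_force: [-0.3, -0.7, -7.7]
opening: 0.758
```

>>> play_rows:
  plan:
    - [[0,-2,4],[0.3,0,0]]
    - [[0,0,3],[0,0,0]]

```text
time: 23.4
tool_pos: [0.5937, 0.1261, 0.0139]
eef_rot: [-0.001, 0.593, 0.805, 0.003]
contact_force: [-12.4, -1.2, 20.6]
opening: 0.754
```

Firm contact with the floor. I relax and release.

>>> play_rows:
  plan:
    - [[0,0,0],[0,0,0]]
    - [[0,0,0],[0,0,0]]

```text
time: 23.6
tool_pos: [0.5944, 0.1262, 0.0144]
eef_rot: [-0.001, 0.593, 0.805, 0.004]
contact_force: [0.7, -0.4, -7.5]
opening: 0.759
```

>>> play_rows:
  plan:
    - [[0,0,0],[0,0,0]]
    - [[0,0,0],[0,0,0]]
    - [[0,0,0],[0,0,0]]
    - [[0,0,0],[0,0,0]]
    - [[0,0,0],[0,0,0]]
  gripper: 1.0

```text
time: 24.1
tool_pos: [0.5982, 0.1271, 0.0165]
eef_rot: [0.002, 0.593, 0.805, 0.007]
contact_force: [-0.0, 0.1, -0.3]
opening: 0.996
```

Run:
```python
from h import *
togo([.591,.126,.2],np.radians(107.3))
```

```text
t 24.1 tcp [598.2 127.1  16.5] xyaw 107.2 F [-0.04  0.13 -0.3 ] op 0.996 tilt [ 0.011  0.008 -1.   ]
tool shift mm [   1.9   -4.8 -183.6]
turn deg [ 0.74 -0.26 -0.07]
shift after turn [   1.1   -7.2 -183.5]
```

>>> play_rows:
  plan:
    - [[0,-4,-2],[0.7,-0.2,0]]
    - [[0,0,-12],[0,0,0]]
    - [[0,0,-15],[0,0,0]]
    - [[0,0,0],[0,0,0]]

```text
time: 24.5
tool_pos: [0.5946, 0.1257, 0.0484]
eef_rot: [0.0, 0.593, 0.805, 0.0]
contact_force: [0.5, 0.1, -0.1]
opening: 0.999
```

Run:
```python
from h import *
togo([.591,.126,.2],np.radians(107.3))
```

```text
t 24.5 tcp [594.6 125.7  48.4] xyaw 107.2 F [ 0.47  0.07 -0.13] op 0.999 tilt [ 0.     0.001 -1.   ]
tool shift mm [   1.4   -3.3 -151.6]
turn deg [ 0.03 -0.02 -0.08]
shift after turn [   1.4   -3.4 -151.6]
```

>>> play_rows:
  plan:
    - [[0,0,-30],[0,0,0]]
    - [[0,0,-45],[0,0,0]]
    - [[0,0,-45],[0,0,0]]
    - [[0,0,-30],[0,0,0]]
    - [[0,0,0],[0,0,0]]

```text
time: 25.0
tool_pos: [0.5941, 0.1254, 0.2057]
eef_rot: [0.0, 0.593, 0.805, 0.001]
contact_force: [-0.0, 0.3, -0.2]
opening: 0.996
```

Run:
```python
from h import *
togo([.456,-.1205,.12],np.radians(107.3))
d=lid_at([.594,.126],z=.058)
cv2.imwrite("pics/w10.png",d["frame"][:,:,::-1])
f=d["frame"].copy()
for L,col in zip(crate_pts([.59,.126],np.radians(17.3)),[(255,0,0),(0,255,0),(0,0,255)]):
    q=np.array([proj(d,p) for p in L]);cv2.polylines(f,[q.astype(np.int32)],True,col,1)
cv2.imwrite("pics/w10.png",f[:,:,::-1])
```

```text
t 25.0 tcp [594.1 125.4 205.7] xyaw 107.2 F [-0.01  0.33 -0.21] op 0.996 tilt [ 0.001  0.001 -1.   ]
tool shift mm [-194.1 -204.7   85.3]
turn deg [ 0.08 -0.05 -0.1 ]
shift after turn [-193.7 -204.9   85.7]
tin [0.5939 0.1273] iou 0.981
```

View pics/w10.png

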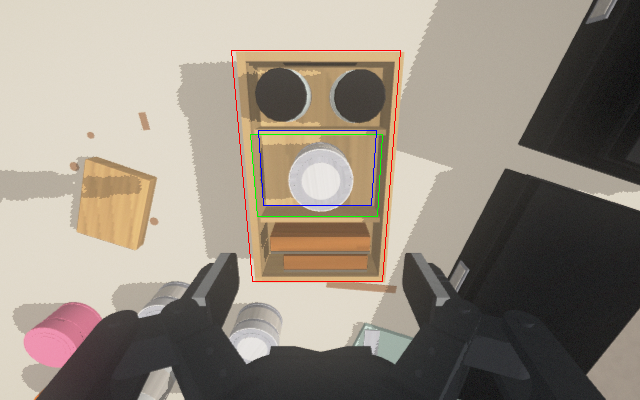

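The overlay matches the crate. The heaviest tin stands upright in the middle bay, lid at (320,180), fitted at (0.594,0.127), about 4 mm from the bay centre. Now the middle-weight tin.

>>> play_rows:
  plan:
    - [[-32,-34,0],[0,0,0]]
    - [[-32,-34,0],[0,0,0]]
    - [[-32,-34,0],[0,0,0]]
    - [[-32,-34,0],[0,0,0]]
    - [[-32,-34,0],[0,0,0]]

```text
time: 25.6
tool_pos: [0.4712, -0.0764, 0.1929]
eef_rot: [-0.006, 0.587, 0.81, -0.007]
contact_force: [1.4, -0.4, 0.3]
opening: 0.999
```

>>> play_rows:
  plan:
    - [[-32,-34,15],[0,0,0]]
    - [[0,0,35],[0,0,0]]
    - [[0,0,30],[0,0,0]]
    - [[0,0,0],[0,0,0]]

```text
time: 26.0
tool_pos: [0.4389, -0.1241, 0.1074]
eef_rot: [-0.01, 0.592, 0.806, -0.008]
contact_force: [-0.7, 0.5, -0.1]
opening: 0.997
```

Run:
```python
from h import *
d=lid_at([.456,-.1205])
togo([.456,-.1205,.06],np.radians(107.3))
```

```text
tin [ 0.4573 -0.1204] iou 0.983
t 26.1 tcp [ 442.2 -123.8  110.8] xyaw 107.5 F [-0.4  -0.85  0.59] op 1.005 tilt [-0.019 -0.002 -1.   ]
tool shift mm [-1.1 15.2 50.5]
turn deg [-1.09 -0.2   0.21]
shift after turn [-0.9 14.2 50.8]
```

>>> play_rows:
  plan:
    - [[-1,15,15],[-1.0,-0.2,0.2]]
    - [[0,0,15],[0,0,0]]
    - [[0,0,15],[0,0,0]]
    - [[0,0,0],[0,0,0]]

```text
time: 26.5
tool_pos: [0.4631, -0.1179, 0.0697]
eef_rot: [0.003, 0.59, 0.807, 0.002]
contact_force: [-0.1, 0.1, -0.4]
opening: 0.998
```

Run:
```python
from h import *
togo([.4573,-.1204,.005],np.radians(107.3))
```

```text
t 26.5 tcp [ 463.1 -117.9   69.7] xyaw 107.7 F [-0.14  0.06 -0.37] op 0.998 tilt [ 0.008 -0.    -1.   ]
tool shift mm [-0.5 -6.7 64.6]
turn deg [0.43 0.15 0.35]
shift after turn [-0.7 -6.3 64.7]
```

>>> play_rows:
  plan:
    - [[-1,-8,10],[0.5,0.1,0.3]]
    - [[0,-1,14],[0,0,0]]
    - [[0,0,0],[0,0,0]]

```text
time: 26.8
tool_pos: [0.4571, -0.121, 0.0468]
eef_rot: [0.001, 0.591, 0.806, 0.0]
contact_force: [-0.5, 0.6, -0.3]
opening: 0.999
```

Run:
```python
from h import *
togo([.4573,-.1204,.005],np.radians(107.3))
```

```text
t 26.8 tcp [ 457.1 -121.    46.8] xyaw 107.5 F [-0.52  0.61 -0.27] op 0.999 tilt [ 0.003 -0.001 -1.   ]
tool shift mm [ 0.6  0.3 41.8]
turn deg [0.15 0.1  0.18]
shift after turn [ 0.5  0.4 41.8]
```

>>> play_rows:
  plan:
    - [[0,-1,14],[0.2,0,0.2]]
    - [[0,-1,13],[0.1,0,0]]
    - [[0,0,10],[0,0,0]]
    - [[0,0,4],[0,0,0]]
    - [[0,0,0],[0,0,0]]

```text
time: 27.3
tool_pos: [0.456, -0.122, 0.0044]
eef_rot: [0.0, 0.593, 0.805, -0.001]
contact_force: [-0.3, -0.4, -0.4]
opening: 1.003
```

Run:
```python
from h import *
togo([.4573,-.1204,.005],np.radians(107.3))
```

```text
t 27.3 tcp [ 456.  -122.     4.4] xyaw 107.2 F [-0.34 -0.39 -0.4 ] op 1.003 tilt [-0.001 -0.002 -1.   ]
tool shift mm [ 1.1  1.7 -0.6]
turn deg [-0.08  0.13 -0.05]
shift after turn [ 1.1  1.7 -0.6]
```

>>> play_rows:
  plan:
    - [[1,1.5,-0.5],[0,0,0]]
    - [[0,0,0],[0,0,0]]

```text
time: 27.5
tool_pos: [0.4577, -0.1207, 0.0053]
eef_rot: [0.001, 0.593, 0.805, -0.001]
contact_force: [-0.5, -0.1, 0.2]
opening: 0.998
```

>>> play_rows:
  plan:
    - [[0,0,0],[0,0,0]]
    - [[0,0,0],[0,0,0]]
    - [[0,0,0],[0,0,0]]
    - [[0,0,0],[0,0,0]]
    - [[0,0,0],[0,0,0]]
  gripper: 0.0

```text
time: 28.0
tool_pos: [0.4583, -0.1206, 0.0062]
eef_rot: [0.001, 0.593, 0.805, -0.0]
contact_force: [1.0, 0.2, -0.7]
opening: 0.758
```

>>> play_rows:
  plan:
    - [[0,0,0],[0,0,0]]
    - [[0,0,-12],[0,0,0]]
    - [[0,0,-25],[0,0,0]]
    - [[0,0,-40],[0,0,0]]
    - [[0,0,-40],[0,0,0]]

```text
time: 28.5
tool_pos: [0.4507, -0.1199, 0.1215]
eef_rot: [-0.005, 0.594, 0.804, -0.007]
contact_force: [0.9, -0.1, -3.8]
opening: 0.758
```

>>> play_rows:
  plan:
    - [[0,0,-40],[0,0,0]]
    - [[0,0,-20],[0,0,0]]
    - [[0,0,0],[0,0,0]]

```text
time: 28.8
tool_pos: [0.453, -0.121, 0.1896]
eef_rot: [-0.002, 0.595, 0.804, -0.003]
contact_force: [0.2, 0.2, -4.4]
opening: 0.759
```

Run:
```python
from h import *
togo([.594,.127,.18],np.radians(107.3))
```

```text
t 28.8 tcp [ 453.  -121.   189.6] xyaw 107.0 F [ 0.23  0.2  -4.39] op 0.759 tilt [-0.008 -0.002 -1.   ]
tool shift mm [195.9 207.4   8. ]
turn deg [-0.46 -0.   -0.3 ]
shift after turn [194.8 208.4   9.6]
```

>>> play_rows:
  plan:
    - [[32,34,-2],[-0.4,0,-0.3]]
    - [[32,34,0],[0,0,0]]
    - [[32,34,0],[0,0,0]]
    - [[32,34,0],[0,0,0]]
    - [[32,34,0],[0,0,0]]

```text
time: 29.3
tool_pos: [0.5667, 0.0772, 0.1864]
eef_rot: [-0.003, 0.6, 0.8, -0.003]
contact_force: [0.4, -0.3, -3.1]
opening: 0.759
```

>>> play_rows:
  plan:
    - [[25,28,0],[-0.5,0,0]]
    - [[0,0,0],[0,0,0]]
    - [[0,0,0],[0,0,0]]

```text
time: 29.6
tool_pos: [0.5854, 0.1186, 0.1785]
eef_rot: [-0.003, 0.596, 0.803, -0.003]
contact_force: [0.9, -1.0, -4.0]
opening: 0.758
```

Run:
```python
from h import *
togo([.594,.127,.12],np.radians(107.3))
```

```text
t 29.6 tcp [585.4 118.6 178.5] xyaw 106.8 F [ 0.85 -1.02 -3.96] op 0.758 tilt [-0.008 -0.001 -1.   ]
tool shift mm [ 5.5 11.2 58.4]
turn deg [-0.46 -0.06 -0.48]
shift after turn [ 5.5 10.7 58.5]
```

>>> play_rows:
  plan:
    - [[6,11,15],[-0.4,0,-0.4]]
    - [[0,0,15],[0,0,0]]
    - [[0,0,15],[0,0,0]]
    - [[0,0,0],[0,0,0]]

```text
time: 30.0
tool_pos: [0.5901, 0.1227, 0.1273]
eef_rot: [-0.003, 0.595, 0.804, -0.004]
contact_force: [-0.3, -0.6, -4.7]
opening: 0.761
```

Run:
```python
from h import *
togo([.594,.127,.064],np.radians(107.3))
```

```text
t 30.0 tcp [590.1 122.7 127.3] xyaw 106.9 F [-0.33 -0.61 -4.65] op 0.761 tilt [-0.009 -0.003 -1.   ]
tool shift mm [ 3.   5.6 63.2]
turn deg [-0.54  0.03 -0.35]
shift after turn [ 3.   5.  63.3]
```

>>> play_rows:
  plan:
    - [[3,6,12],[-0.5,0,-0.3]]
    - [[0,0,14],[0,0,0]]
    - [[0,0,12],[0,0,0]]
    - [[0,0,0],[0,0,0]]

```text
time: 30.4
tool_pos: [0.5948, 0.1254, 0.0863]
eef_rot: [0.0, 0.594, 0.804, -0.0]
contact_force: [-1.2, 0.7, -4.5]
opening: 0.757
```

Run:
```python
from h import *
togo([.594,.127,.064],np.radians(107.3))
d=r.capture("wrist");cv2.imwrite("pics/w11.png",d["frame"][:,:,::-1])
```

```text
t 30.4 tcp [594.8 125.4  86.3] xyaw 107.1 F [-1.21  0.68 -4.48] op 0.757 tilt [ 0.    -0.001 -1.   ]
tool shift mm [ 1.8 -0.3 22.3]
turn deg [-0.01  0.03 -0.21]
shift after turn [ 1.8 -0.3 22.3]
```

View pics/w11.png

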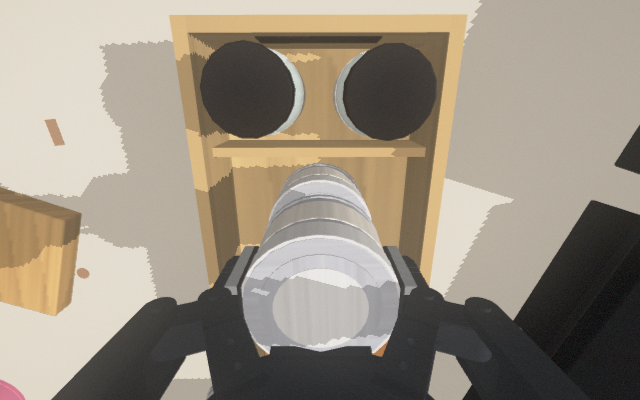

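The held tin is square above the bottom one; both are centred at x≈320. I keep lowering in small steps.

>>> play_rows:
  plan:
    - [[2,0,8],[0,0,0]]
    - [[0,-1,7],[0,0,0]]
    - [[0,0,4],[0,0,0]]
    - [[0,0,0],[0,0,0]]

```text
time: 30.85
tool_pos: [0.5949, 0.1275, 0.068]
eef_rot: [0.001, 0.594, 0.804, 0.001]
contact_force: [0.9, 0.7, -4.6]
opening: 0.759
```

Run:
```python
from h import *
togo([.594,.127,.064],np.radians(107.3))
```

```text
t 30.85 tcp [594.9 127.5  68. ] xyaw 107.1 F [ 0.91  0.74 -4.64] op 0.759 tilt [ 0.004  0.001 -1.   ]
tool shift mm [-0.2 -1.   4. ]
turn deg [ 0.21  0.03 -0.2 ]
shift after turn [-0.2 -1.   4. ]
```

>>> play_rows:
  plan:
    - [[0,-1,3],[0.2,0,0]]
    - [[0,0,1.5],[0,0,0]]
    - [[0,0,0],[0,0,0]]

```text
time: 31.15
tool_pos: [0.5944, 0.1273, 0.0645]
eef_rot: [0.0, 0.594, 0.804, 0.0]
contact_force: [0.4, 0.5, -4.1]
opening: 0.765
```

>>> play_rows:
  plan:
    - [[0,0,1.5],[0,0,0]]
    - [[0,0,0],[0,0,0]]

```text
time: 31.35
tool_pos: [0.5949, 0.1275, 0.0647]
eef_rot: [0.0, 0.594, 0.804, 0.001]
contact_force: [-0.9, -0.2, -3.9]
opening: 0.759
```

>>> play_rows:
  plan:
    - [[0,0,0],[0,0,0]]
    - [[0,0,0],[0,0,0]]
    - [[0,0,0],[0,0,0]]
    - [[0,0,0],[0,0,0]]
  gripper: 1.0

```text
time: 31.75
tool_pos: [0.5976, 0.1279, 0.0667]
eef_rot: [0.002, 0.594, 0.804, 0.003]
contact_force: [-0.1, 0.7, 0.3]
opening: 1.0
```

Run:
```python
from h import *
togo([.594,.127,.17],np.radians(107.3))
```

```text
t 31.75 tcp [597.6 127.9  66.7] xyaw 107.1 F [-0.08  0.68  0.3 ] op 1.0 tilt [ 0.008  0.003 -1.   ]
tool shift mm [   0.2   -2.9 -103.3]
turn deg [ 0.47 -0.01 -0.2 ]
shift after turn [   0.2   -3.7 -103.3]
```

>>> play_rows:
  plan:
    - [[0,-3,-3],[0.4,0,-0.2]]
    - [[0,0,-12],[0,0,0]]
    - [[0,0,-20],[0,0,0]]
    - [[0,0,-35],[0,0,0]]
    - [[0,0,-40],[0,0,0]]

```text
time: 32.25
tool_pos: [0.5908, 0.126, 0.1766]
eef_rot: [-0.003, 0.593, 0.805, -0.004]
contact_force: [1.3, 0.2, 0.3]
opening: 0.998
```

>>> play_rows:
  plan:
    - [[0,0,-30],[0,0,0]]
    - [[0,0,0],[0,0,0]]

```text
time: 32.45
tool_pos: [0.5944, 0.1261, 0.2159]
eef_rot: [0.001, 0.593, 0.805, 0.0]
contact_force: [-0.1, 0.9, -0.1]
opening: 1.0
```

Run:
```python
from h import *
d=lid_at([.594,.127],z=.108)
f=d["frame"];cv2.imwrite("pics/w12.png",f[:,:,::-1])
d=r.capture("scene");cv2.imwrite("pics/s12.png",cv2.resize(d["frame"][160:340,200:390],None,fx=3,fy=3,interpolation=cv2.INTER_CUBIC)[:,:,::-1])
togo([.5755,-.1215,.2],np.radians(107.3))
```

```text
tin [0.5944 0.1276] iou 0.978
t 32.6 tcp [591.5 125.9 210.1] xyaw 107.3 F [-0.62  0.81 -0.3 ] op 1.003 tilt [-0.007 -0.003 -1.   ]
tool shift mm [-231.5  -88.6   10.9]
turn deg [-0.43  0.04 -0.04]
shift after turn [-231.4  -88.8   10.1]
```

View pics/w12.png

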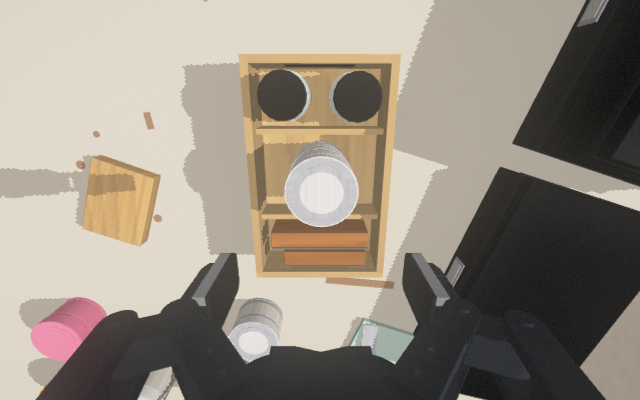

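View pics/s12.png

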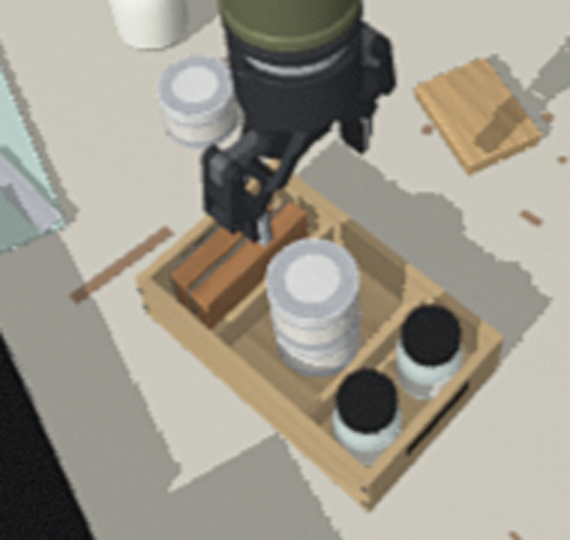

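Two tins stand squarely stacked: top lid at (321,192), fitted at (0.594,0.128), within 1 mm of the bottom tin. Now the lightest, at (0.5755,-0.122).

>>> play_rows:
  plan:
    - [[-38,-14,0],[-0.4,0,0]]
    - [[-38,-14,0],[0,0,0]]
    - [[-38,-14,0],[0,0,0]]
    - [[-38,-14,0],[0,0,0]]
    - [[-38,-14,0],[0,0,0]]

```text
time: 33.1
tool_pos: [0.5771, -0.0721, 0.2012]
eef_rot: [-0.006, 0.586, 0.81, -0.004]
contact_force: [0.5, -1.0, -0.1]
opening: 0.998
```

>>> play_rows:
  plan:
    - [[-35,-14,10],[0,0,0]]
    - [[0,0,35],[0,0,0]]
    - [[0,0,35],[0,0,0]]
    - [[0,0,0],[0,0,0]]

```text
time: 33.5
tool_pos: [0.5674, -0.1214, 0.1147]
eef_rot: [-0.008, 0.592, 0.806, -0.008]
contact_force: [0.4, 0.2, 0.6]
opening: 1.003
```

Run:
```python
from h import *
d=lid_at([.5757,-.122])
togo([.5757,-.122,.06],np.radians(107.3))
```

```text
tin [ 0.5753 -0.1215] iou 0.986
t 33.6 tcp [ 571.  -121.1  119.2] xyaw 107.5 F [ 0.33  0.26 -0.45] op 1.001 tilt [-0.015 -0.004 -1.   ]
tool shift mm [-2.4  5.2 59.1]
turn deg [-0.9  -0.05  0.21]
shift after turn [-2.3  4.3 59.2]
```

>>> play_rows:
  plan:
    - [[-2,5,15],[-0.8,0,0.2]]
    - [[0,1,20],[0,0,0]]
    - [[0,1,20],[0,0,0]]
    - [[0,0,0],[0,0,0]]

```text
time: 34.0
tool_pos: [0.5846, -0.1183, 0.0703]
eef_rot: [0.004, 0.59, 0.807, 0.003]
contact_force: [-0.1, 0.3, -0.0]
opening: 0.999
```

Run:
```python
from h import *
togo([.5755,-.1217,.005],np.radians(107.3))
```

```text
t 34.0 tcp [ 584.6 -118.3   70.3] xyaw 107.6 F [-0.1   0.29 -0.02] op 0.999 tilt [ 0.01   0.001 -1.   ]
tool shift mm [ -0.4 -10.3  65.2]
turn deg [0.56 0.09 0.32]
shift after turn [-0.5 -9.7 65.3]
```

>>> play_rows:
  plan:
    - [[0,-10,5],[0.5,0.1,0.3]]
    - [[0,0,10],[0,0,0]]
    - [[0,0,0],[0,0,0]]

```text
time: 34.3
tool_pos: [0.5775, -0.1209, 0.0588]
eef_rot: [0.002, 0.592, 0.806, 0.002]
contact_force: [-0.2, -0.8, 1.2]
opening: 1.002
```

Run:
```python
from h import *
togo([.5755,-.1217,.005],np.radians(107.3))
```

```text
t 34.3 tcp [ 577.5 -120.9   58.8] xyaw 107.4 F [-0.21 -0.85  1.2 ] op 1.002 tilt [ 0.006  0.001 -1.   ]
tool shift mm [-0.1 -2.5 53.7]
turn deg [0.36 0.08 0.12]
shift after turn [-0.2 -2.2 53.8]
```

>>> play_rows:
  plan:
    - [[0,-4,12],[0.4,0,0.1]]
    - [[0,-1,14],[0,0,0]]
    - [[0,-1,14],[0,0,0]]
    - [[0,0,8],[0,0,0]]
    - [[0,0,0],[0,0,0]]

```text
time: 34.8
tool_pos: [0.5715, -0.1229, 0.0071]
eef_rot: [0.0, 0.593, 0.805, -0.001]
contact_force: [-0.0, 0.4, -0.3]
opening: 1.0
```

Run:
```python
from h import *
togo([.5755,-.1217,.005],np.radians(107.3))
```

```text
t 34.8 tcp [ 571.5 -122.9    7.1] xyaw 107.3 F [-0.01  0.42 -0.26] op 1.0 tilt [-0.    -0.002 -1.   ]
tool shift mm [-0.1  4.2  2.1]
turn deg [-0.03  0.08  0.01]
shift after turn [-0.1  4.2  2.1]
```

>>> play_rows:
  plan:
    - [[0,4,2],[0,0,0]]
    - [[0,0,0],[0,0,0]]

```text
time: 35.0
tool_pos: [0.5755, -0.1217, 0.0044]
eef_rot: [0.0, 0.593, 0.805, -0.001]
contact_force: [-0.6, 0.6, -0.4]
opening: 0.998
```

>>> play_rows:
  plan:
    - [[0,0,0],[0,0,0]]
    - [[0,0,0],[0,0,0]]
    - [[0,0,0],[0,0,0]]
    - [[0,0,0],[0,0,0]]
    - [[0,0,0],[0,0,0]]
  gripper: 0.0

```text
time: 35.5
tool_pos: [0.5768, -0.1218, 0.0058]
eef_rot: [0.001, 0.593, 0.805, -0.0]
contact_force: [0.3, 0.1, -1.9]
opening: 0.761
```

>>> play_rows:
  plan:
    - [[0,0,0],[0,0,0]]
    - [[0,0,-15],[0,0,0]]
    - [[0,0,-25],[0,0,0]]
    - [[0,0,-40],[0,0,0]]
    - [[0,0,-45],[0,0,0]]

```text
time: 36.0
tool_pos: [0.5711, -0.1208, 0.13]
eef_rot: [-0.005, 0.593, 0.805, -0.005]
contact_force: [0.4, 0.2, -0.7]
opening: 0.759
```

>>> play_rows:
  plan:
    - [[0,0,-45],[0,0,0]]
    - [[0,0,-40],[0,0,0]]
    - [[0,0,-10],[0,0,0]]
    - [[0,0,0],[0,0,0]]

```text
time: 36.4
tool_pos: [0.5745, -0.1229, 0.2394]
eef_rot: [0.001, 0.594, 0.804, -0.0]
contact_force: [0.4, 0.8, -2.8]
opening: 0.759
```

Run:
```python
from h import *
togo([.5943,.1275,.2],np.radians(107.3))
```

```text
t 36.4 tcp [ 574.5 -122.9  239.4] xyaw 107.1 F [ 0.36  0.82 -2.78] op 0.759 tilt [ 0.001 -0.001 -1.   ]
tool shift mm [233.5  92.5  39.1]
turn deg [ 0.05  0.1  -0.2 ]
shift after turn [233.1  93.4  39.4]
```

>>> play_rows:
  plan:
    - [[38,15,0],[0,0,-0.2]]
    - [[38,15,0],[0,0,0]]
    - [[38,15,0],[0,0,0]]
    - [[38,15,0],[0,0,0]]
    - [[38,15,0],[0,0,0]]

```text
time: 36.9
tool_pos: [0.587, 0.0756, 0.2333]
eef_rot: [-0.0, 0.6, 0.8, -0.005]
contact_force: [0.6, 0.2, -1.2]
opening: 0.761
```

>>> play_rows:
  plan:
    - [[30,13,0],[0,0,0]]
    - [[0,0,0],[0,0,0]]
    - [[0,0,0],[0,0,0]]

```text
time: 37.2
tool_pos: [0.5872, 0.118, 0.2262]
eef_rot: [-0.004, 0.596, 0.803, -0.008]
contact_force: [0.1, -1.2, -0.9]
opening: 0.758
```

Run:
```python
from h import *
togo([.5943,.1275,.15],np.radians(107.3))
```

```text
t 37.2 tcp [587.2 118.  226.2] xyaw 106.9 F [ 0.09 -1.18 -0.88] op 0.758 tilt [-0.016 -0.008 -1.   ]
tool shift mm [ 7.2 10.9 76. ]
turn deg [-1.02  0.15 -0.42]
shift after turn [ 6.9  9.6 76.2]
```

>>> play_rows:
  plan:
    - [[7,10,15],[-1,0.1,-0.4]]
    - [[0,0,20],[0,0,0]]
    - [[0,0,15],[0,0,0]]
    - [[0,0,0],[0,0,0]]

```text
time: 37.6
tool_pos: [0.5928, 0.1227, 0.1709]
eef_rot: [-0.001, 0.595, 0.804, -0.003]
contact_force: [-0.4, 0.1, -1.0]
opening: 0.762
```

Run:
```python
from h import *
togo([.5943,.1275,.114],np.radians(107.3))
```

```text
t 37.6 tcp [592.8 122.7 170.9] xyaw 107.0 F [-0.44  0.1  -0.97] op 0.762 tilt [-0.005 -0.004 -1.   ]
tool shift mm [ 4.3  3.1 56.9]
turn deg [-0.32  0.14 -0.34]
shift after turn [ 4.2  2.8 56.9]
```

>>> play_rows:
  plan:
    - [[4,3,14],[-0.3,0.1,-0.3]]
    - [[0,0,14],[0,0,0]]
    - [[0,0,8],[0,0,0]]
    - [[0,0,0],[0,0,0]]

```text
time: 38.0
tool_pos: [0.5949, 0.1235, 0.134]
eef_rot: [0.001, 0.595, 0.804, -0.001]
contact_force: [-0.2, -0.5, -1.1]
opening: 0.76
```

Run:
```python
from h import *
togo([.5943,.1275,.114],np.radians(107.3))
```

```text
t 38.0 tcp [594.9 123.5 134. ] xyaw 107.0 F [-0.23 -0.52 -1.15] op 0.76 tilt [ 0.    -0.002 -1.   ]
tool shift mm [ 4.1  0.6 20. ]
turn deg [-0.02  0.1  -0.34]
shift after turn [ 4.   0.6 20. ]
```

>>> play_rows:
  plan:
    - [[4,0,5],[0,0,-0.3]]
    - [[0,0,6],[0,0,0]]
    - [[0,0,4],[0,0,0]]
    - [[0,0,0],[0,0,0]]

```text
time: 38.4
tool_pos: [0.5947, 0.1274, 0.1194]
eef_rot: [0.001, 0.593, 0.805, 0.0]
contact_force: [-0.8, 0.1, -0.8]
opening: 0.761
```

Run:
```python
from h import *
togo([.5943,.1275,.114],np.radians(107.3))
d=r.capture("wrist");cv2.imwrite("pics/w13.png",d["frame"][:,:,::-1])
```

```text
t 38.4 tcp [594.7 127.4 119.4] xyaw 107.3 F [-0.79  0.08 -0.78] op 0.761 tilt [ 0.002 -0.001 -1.   ]
tool shift mm [ 0.2 -0.3  5.4]
turn deg [ 0.11  0.1  -0.04]
shift after turn [ 0.2 -0.3  5.4]
```

View pics/w13.png

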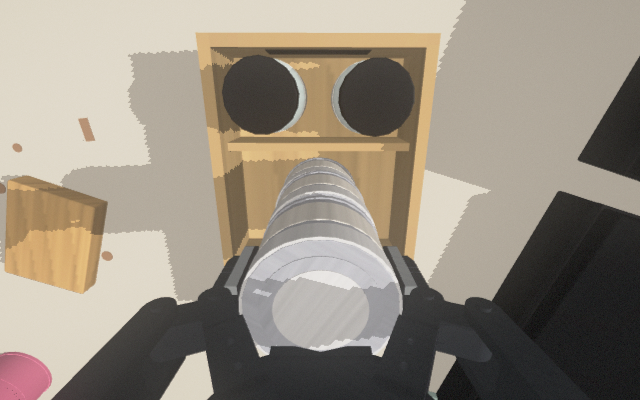

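The three tins line up along x≈320, with the held one about 5 mm above the stack. I lower it the rest of the way.

>>> play_rows:
  plan:
    - [[0,0,3],[0,0,0]]
    - [[0,0,2],[0,0,0]]
    - [[0,0,0],[0,0,0]]

```text
time: 38.75
tool_pos: [0.5954, 0.1274, 0.115]
eef_rot: [0.002, 0.593, 0.805, 0.001]
contact_force: [-0.9, -0.6, -1.8]
opening: 0.761
```

>>> play_rows:
  plan:
    - [[0,0,1],[0,0,0]]
    - [[0,0,0],[0,0,0]]

```text
time: 38.95
tool_pos: [0.5955, 0.1273, 0.114]
eef_rot: [0.002, 0.593, 0.805, 0.001]
contact_force: [-0.1, 0.3, -0.6]
opening: 0.758
```

>>> play_rows:
  plan:
    - [[0,0,0],[0.1,0,0]]
    - [[0,0,0],[0,0,0]]
    - [[0,0,0],[0,0,0]]
    - [[0,0,0],[0,0,0]]
  gripper: 1.0

```text
time: 39.35
tool_pos: [0.5964, 0.1275, 0.1151]
eef_rot: [0.002, 0.593, 0.805, 0.001]
contact_force: [-0.3, 0.6, -0.2]
opening: 0.999
```

Run:
```python
from h import *
togo([.5950,.1274,.23],np.radians(107.3))
```

```text
t 39.35 tcp [596.4 127.5 115.1] xyaw 107.3 F [-0.31  0.6  -0.19] op 0.999 tilt [ 0.005 -0.    -1.   ]
tool shift mm [ 1.000e-01 -9.000e-01 -1.149e+02]
turn deg [ 0.24  0.1  -0.05]
shift after turn [   0.3   -1.4 -114.9]
```

>>> play_rows:
  plan:
    - [[0,-1,-4],[0.2,0,0]]
    - [[0,0,-12],[0,0,0]]
    - [[0,0,-20],[0,0,0]]
    - [[0,0,-35],[0,0,0]]
    - [[0,0,-40],[0,0,0]]

```text
time: 39.85
tool_pos: [0.5919, 0.1266, 0.2263]
eef_rot: [-0.002, 0.593, 0.805, -0.005]
contact_force: [1.3, 0.4, -0.8]
opening: 1.0
```

>>> play_rows:
  plan:
    - [[0,0,-30],[0,0,0]]
    - [[-25,-30,0],[0,0,0]]
    - [[-30,-30,0],[0,0,0]]
    - [[-10,-10,0],[0,0,0]]
    - [[0,0,0],[0,0,0]]

```text
time: 40.35
tool_pos: [0.5481, 0.0425, 0.271]
eef_rot: [0.003, 0.593, 0.805, 0.003]
contact_force: [1.1, 0.0, -0.6]
opening: 0.998
```

Run:
```python
from h import *
togo(None)
d=lid_at([.5945,.1275],z=.158)
cv2.imwrite("pics/w14.png",d["frame"][:,:,::-1])
for c in ["top","scene"]:
    d=r.capture(c)
    cv2.imwrite(f"pics/{c}14.png",d["frame"][:,:,::-1])
    for n in ["jar_1","brush_pot","wash_bottle","tape_roll","lino_block"]:
        for o in r.landmark_of(n,c): print(n,c,np.round(o["xyz"],3),round(o["score"],2))
togo(None)
```

```text
t 40.35 tcp [548.1  42.5 271. ] xyaw 107.3 F [ 1.1   0.03 -0.55] op 0.998 tilt [ 0.009  0.001 -1.   ]
tin [0.5945 0.1265] iou 0.972
jar_1 top [0.538 0.196 0.007] 0.8
jar_1 top [0.601 0.218 0.005] 0.78
brush_pot top [ 0.567 -0.246 -0.004] 0.93
wash_bottle top [ 0.444 -0.264 -0.003] 0.97
tape_roll top [ 0.577 -0.387  0.003] 0.64
lino_block top [ 0.567 -0.245 -0.   ] 0.4
jar_1 scene [0.601 0.215 0.009] 0.98
jar_1 scene [0.535 0.196 0.007] 0.93
jar_1 scene [0.593 0.126 0.008] 0.24
wash_bottle scene [ 0.442 -0.268 -0.   ] 0.52
tape_roll scene [ 0.572 -0.389 -0.002] 0.82
lino_block scene [0.366 0.008 0.004] 0.78
t 41.05 tcp [548.4  44.4 269.4] xyaw 107.5 F [ 0.51 -0.17 -0.43] op 0.996 tilt [ 0.007 -0.001 -1.   ]
```

View pics/w14.png

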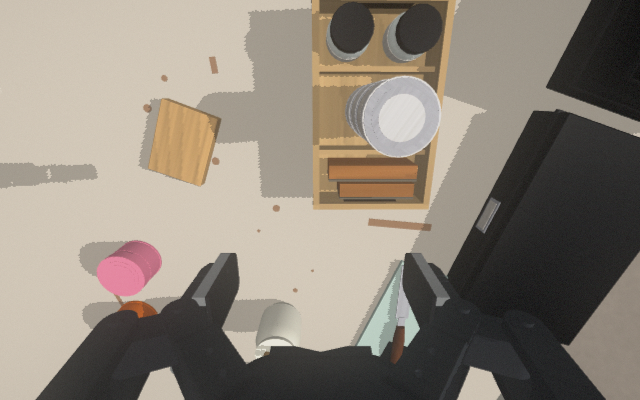

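View pics/scene14.png

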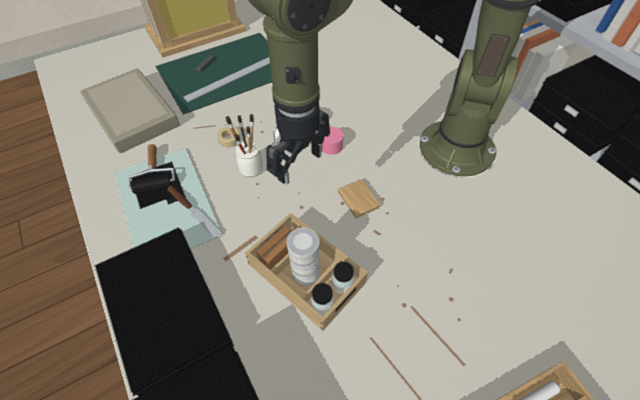

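The wrist view (lid at (400,117)) and the scene view (stack at (303,255)) show three tins stacked upright in the middle bay. The jars, pot, bottle, tape and lino block are where they started. The gripper is clear, so I hand in.

```bash
python3 -c "
from workcell import r
print(r.close_job())"
```

```text
the job is handed in; nothing more can be done
None
```

All three tins are stacked upright in the crate's middle bay, heaviest at the bottom and lightest on top. I handed the job in at about 41 s of the 72 s allowed; no verdict was reported.

- **Weights:** I lifted each tin to weigh it. They came out at about 8.1 N (bottom), 4.5 N (middle) and 1.2 N (top), well apart from each other. One reading of the lightest briefly spiked to 2.8 N right after a lift.
- **Stack position:** The camera fits put the three tin centres within about 1 mm of each other and about 4 mm from the bay centre, which is inside the limits. The gripper was clear of everything at hand-in.
- **Bystanders:** At the last look, all of them were within about 4 mm of where they started, which is the networks' own accuracy. The top camera reported a lino block at the brush pot with a low score (0.40). I took that as a false hit, because the scene camera saw the block in its place.
- **Force on the way:** Setting down the heaviest tin, I briefly pressed it onto the floor with about 24 N. I eased off before releasing it.

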